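Fit the lantern driver board and lever it home

ROBOT

A 6-joint arm with a two-finger parallel gripper is mounted at the origin on the work surface. World frame = base frame: x ahead of the robot, y to its left, z up, the work surface at z = 0. Lengths are in m, angles in degrees, forces in N, time in s.
With the tool pointing down it reaches from about 0.425 to 1.125 m from the base axis. Payload 14.9 kg.
Tool frame: the origin (TCP) lies at the very end of the fingers, on their centre line; the grasp point (between the pads) lies 19 mm behind it; z points along the fingers, y is the direction in which the jaws open and shut (so a half turn about z gives the same grasp; the last joint's range is limited). The gripper opens to 91 mm and grips with 3 to 60 N. Pads are 32 mm wide; open, the fingers measure 118 mm over their backs; the gripper's body (76 mm by 178 mm) begins 60 mm behind the grasp point.
Start: joints at [65.586, 21.709, 99.362, -0, 58.929, -1.908], TCP at [0.268, 0.647, 0.214] pointing down, gripper open.
Joint ranges: [-158.91, 158.91], [-42.39, 125.64], [0.06, 152.35], [-60.88, 240.88], [17.5, 164.5], [-176.32, 176.32]. Speed limits (degrees/s): [108.29, 108.29, 136.94, 180, 180, 180].

INTERFACE

Orientations are given as [roll, pitch, yaw] about the fixed x, y, z axes, in that order (R = Rz(yaw) Ry(pitch) Rx(roll)).
In Python, from cell import bot, optics gives the robot as it stands. The module is installed in compiled form; this text tells all that it offers.
- The arm moves only by the tool apply_moves, never from a script. Its argument "series" is a list of rows, each a list of 3 entries, a list of its own where there are three numbers: the shift along the tool's x, y, z in cm, then the turn, a rotation vector about the tool's x, y, z in rad, then the closure, from -1 (fully open) to 1 (shut). In form: [[[tx, ty, tz], [wx, wy, wz], jaw], ...]. A call has 1 to 12 rows; each row is the pose to reach, as a shift and turn from the pose measured when the call began, along the tool's axes at that moment; what a row does not reach only later rows make up. A row lasts 1/10 s, in which the tool goes at most 50 mm and 8.59 degrees, less where a joint would pass 70% of its speed; a pose out of reach is approached as far as the arm can. A call with a gripper value outside its range is refused whole. The fingers move at their own pace and stop on an object; "squeeze" is the grip in N (left out, the last holds). Time passes only in rows, so rows that repeat a pose let the fingers close. It gives the time, the measured TCP pose, the force and the opening at its end, in the units of the state.
- bot.get_obs(): the state, without advancing time (a new reading comes with each control period).
- optics.snapshot(name): name is "side" or "top" or "wrist"; returns the picture (480x640x3 uint8, red, green, blue); there is no depth.
- optics.calibration(name): a dict with "fx", "fy", "cx", "cy" (pixels), "rvec" (rotation vector, rad) and "tvec" (3), from world to camera coordinates, as OpenCV has them. Camera axes: x right, y down, z forward; pixel columns grow to the right and rows downward; lengths in m; the calibration is good to about 2 mm. The wrist camera is an equidistant fisheye: a pixel r from the principal point sees the ray r / f radians off the axis. A picture is of the moment at which its call begins: read the wrist's pose just before it. calibration takes no time and is no camera call; for the wrist camera it gives the pose at the moment of the call.
- bot.finish_job(): hands the job in, once; it reports no verdict.
The state is a dict: "time_s": time; "joint_pos": joint angles; "joint_velocities": joint speeds; "effort": joint torques, N m; "tool_pos": TCP position; "tcp_rot": TCP orientation; "force": force on the tool from outside, world axes, zero at the start; "wrist_torque": the same for the moment, N m; "grip_width": opening from 0.0 (shut) to 1.0 (fully open).
Only numpy, scipy, OpenCV 4.12 (cv2) and the standard library are available. Lean on these libraries where they do the work, as an engineer would, in place of code of your own. Each camera call takes 0.05 s, during which the arm holds its last target.

TASK

Take the circuit board out of the wooden stand by its grip block, turn it so that it lines up with the cradle's two upright card guides (either face forward), and slide it gently down the guides until it rests on the sprung contact strip, with both ejector levers still folded outward. Let go, then swing both levers up and in until they stand upright, so that they press the board fully home. Do not force or drop anything, and leave the other things on the table where they are.

Things in the scene. Friction and masses are not known exactly. Their poses are not given: they have to be found in the camera images.
- board: loose dark green circuit board standing upright in the stand, 90 (its y) x 4 thick (its x) x 75 mm high (its z), 0.08 to 0.17 kg; on the middle of its top edge a black grip block 30 (y) x 10 (x) x 26 mm high, 74 to 100 mm above the origin, to be taken from above across its 10 mm. Origin: middle of the lower edge. It may go into the guides either face forward
- stand: fixed wooden stand 100 (x) x 110 (y) x 32 mm high with two slots along its y, 6.4 mm wide, floors 10 mm over the table; the board's slot lies at x = -27 mm, the plywood panel's at x = +27 mm. Origin: centre of its underside
- cradle: fixed cradle, origin at the centre of its underside, z up: aluminium base plate 100 (x) x 180 (y) x 12 mm high, with two upright black U-shaped guides that face one another along its y. Slots 6 mm wide in x; 96 mm between the channel backs (3 mm free at each board edge, a little more at the mouth); cheeks reach 11 mm in from the backs
- slot (a point): fixed to the cradle: nominal centre between the mouths of the guides, 90 mm over the table. The guide pair (with levers and contact strip) is clamped up to 9 mm either way from here along the cradle's x: this differs each time and shows in NO measured pose; find it by sight or feel. The mouths are square: a board over 1 mm off centre lands on the 15 mm thick cheeks
- contact (a point): fixed to the cradle: nominal middle of the white sprung contact strip between the guides, at its free height, 36 mm over the table, where the board's lower edge comes to rest when slid in by hand (2.5 N starts to press it down). Pressed home by the levers, the lower edge is 28 mm over the table (about 6 N); the strip stops rigidly at 26.5 mm
- pivot_left (a point): fixed to the cradle: nominal pivot of the left (cradle +y) lever, 66 mm from the cradle's middle along y, 107 mm over the table. Its grey handle is 14 mm wide (x), 8 mm thick, its end 60 mm from the pivot; an 8 mm thick toe reaches 27 mm inward from the pivot and, as the lever is swung upright, pushes the board's top corner down (from about 0.4 rad on)
- pivot_right (a point): the same for the right lever, on the cradle's -y side
- lever_left (a joint): angle of the left ejector lever, rad: 0 = upright and closed (rigid stop), grows as it folds outward (to the cradle's +y), up to 1.1; starts at 0.98 to 1.1. It turns about the cradle's x, has 0.2 N m friction and stays where it is left; swinging it takes 4 to 9 N square to the handle near its end; a straight level push at the folded handle jams by friction, so follow its arc
- lever_right (a joint): the same for the right lever, which folds outward to the cradle's -y
- craft_box: bystander: purple open box 130 x 150 x 70 mm high
- lantern_frame: bystander: white ribbed lantern frame, 92 mm across its rim, 90 mm high
- glue: bystander: white bottle 36 mm across, 110 mm high
- spool: bystander: wooden spool standing on its end, 40 mm across, 36 mm high
- dish: bystander: white bowl 90 mm across, 35 mm high
- tin: bystander: metal can 76 mm across, 90 mm high
- brush: bystander: paint brush lying on the table
- panel: bystander: plain plywood panel 80 x 4 x 45 mm high, without grip block, standing in the other slot of the stand
There are look-alikes about, which are no part of the job. Leave any pink look-alike of the board alone. What is shaped like the cradle but orange is not meant.

How it is judged:
By the outcome, as a careful person would: the job done as asked, in the order asked, and still so for the second after the job is handed in, with the robot touching nothing.
It also fails if it takes over 72 s, if anything falls off the work surface, if the arm or the gripper's body presses on something with over 40 N, if the wrist force passes 120 N, or if a joint passes its speed limit or range.

## Working session

There is one attempt and no reset: what is moved stays moved. The work goes in short steps, Python scripts to look and compute and a tool call to move; the robot and the scene stay as the last step left them, time stands still between calls to the robot, and variables do not carry over. Pictures are saved under pics/ and viewed, and the job is handed in when it is done.

Besides the shell and the picture viewer there is one more tool, called after "Call:" as name(argument=value, ...), one argument or row to a line, values as JSON. apply_moves: Moves the arm, as the interface text tells. Its arguments: {"type":"object","properties":{"series":{"type":"array","items":{"type":"array"}},"squeeze":{"type":"number"}},"required":["series"]}

```bash
mkdir -p pics; python3 - <<'E'
from cell import bot, optics
import cv2
for n in ("side","top","wrist"):
    c=optics.calibration(n); print(n,{k:(v if not hasattr(v,'tolist') else v.tolist()) for k,v in c.items()})
    cv2.imwrite(f"pics/{n}0.png",optics.snapshot(n)[:,:,::-1])
print(bot.get_obs())
E
```

```text
side {'fx': 527.4564193524003, 'fy': 527.4564193524003, 'cx': 322.7979205369916, 'cy': 242.82708743699135, 'rvec': [2.4437728713824027, -0.49760539983711927, 0.14683805753965856], 'tvec': [-0.49994796888531856, 0.21680490376897008, 1.0327401311691198]}
top {'fx': 439.44685205802847, 'fy': 439.44685205802847, 'cx': 322.66833466502965, 'cy': 239.40199326016767, 'rvec': [2.1683202838559232, -2.194618596082709, 0.10961705188565458], 'tvec': [0.002733366180790613, 0.5779326692778567, 1.1014080168718954]}
wrist {'fx': 371.64829954431775, 'fy': 371.64829954431775, 'cx': 317.12808466933404, 'cy': 238.05238223622314, 'rvec': [-2.4216215382017907, -1.6168449669063858, -0.21710575611051655], 'tvec': [-0.7001059421647536, -0.029912851945004718, 0.39048017040442307]}
{'time_s': 0.15, 'joint_pos': array([ 6.55867353e+01,  2.17318965e+01,  9.93849732e+01, -2.62729235e-04,
        5.89265856e+01, -1.90799243e+00]), 'joint_velocities': array([-0.02629164, -0.10364009, -0.08553046, -0.10575232, -0.02764899,
        0.03425501]), 'effort': array([ 1.59518335e-03, -7.64115500e+01, -4.34651542e+01,  6.51244260e-02,
        4.10132913e-02, -7.68257360e-05]), 'tool_pos': array([0.26783647, 0.64644994, 0.21346097]), 'tcp_rot': array([-1.79956561e+02, -1.22202781e-03,  1.57494863e+02]), 'force': array([-0.0501191 ,  0.99401206,  0.05112127]), 'wrist_torque': array([ 0.03855418,  0.01199025, -0.00576595]), 'grip_width': 0.9950024694196801}
```

View pics/side0.png

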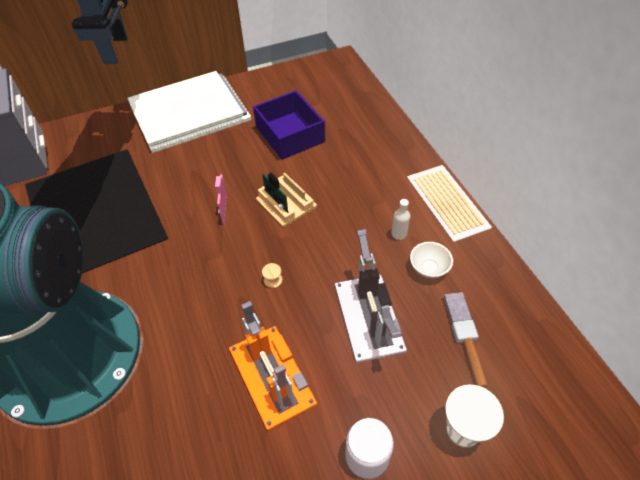

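View pics/top0.png

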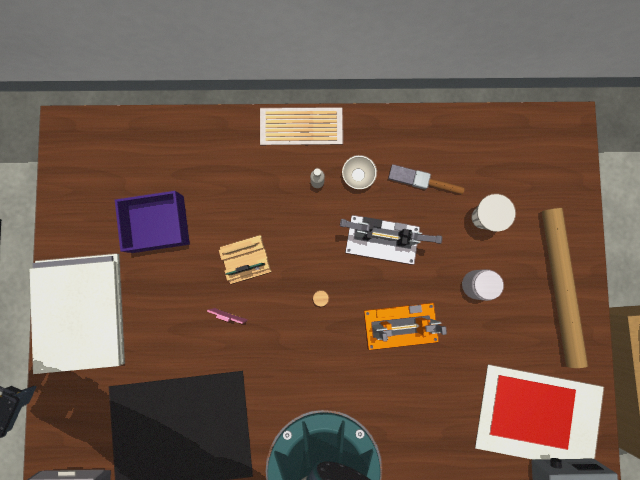

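View pics/wrist0.png

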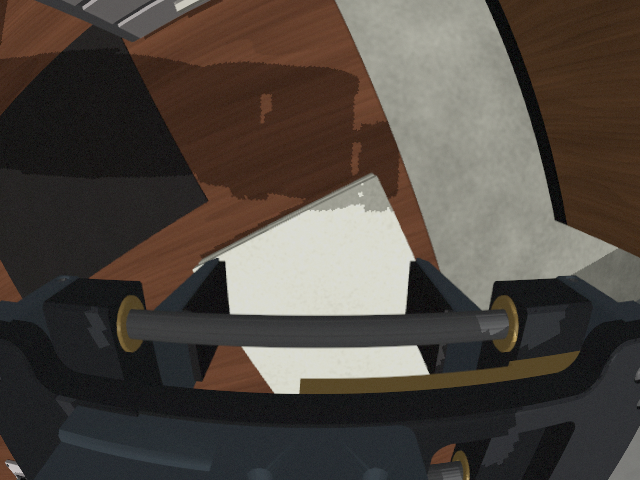

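Board candidates in the top image are the dark green one in the wooden stand (246,268) and the pink one (227,316). The green one fits. Cradle candidates are the aluminium one (383,240) and the orange one (402,326). The aluminium one fits. I'll confirm both in enlarged crops.

```bash
python3 - <<'E'
import cv2, numpy as np
t=cv2.imread("pics/top0.png"); s=cv2.imread("pics/side0.png")
a=cv2.resize(t[225:295,205:285],(400,350),interpolation=cv2.INTER_CUBIC)
b=cv2.resize(t[205:275,335:447],(400,250),interpolation=cv2.INTER_CUBIC)
c=cv2.resize(s[165:230,245:325],(400,325),interpolation=cv2.INTER_CUBIC)
d=cv2.resize(s[225:365,325:415],(400,600),interpolation=cv2.INTER_CUBIC)
o=np.zeros((600,800,3),np.uint8); o[:350,:400]=a;o[350:,:400]=b;o[:,400:]=d
cv2.imwrite("pics/crop0.png",o);
cv2.imwrite("pics/crop1.png",cv2.resize(s[165:230,245:325],(800,600),interpolation=cv2.INTER_CUBIC))
E
```

```text
(no output)
```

View pics/crop0.png

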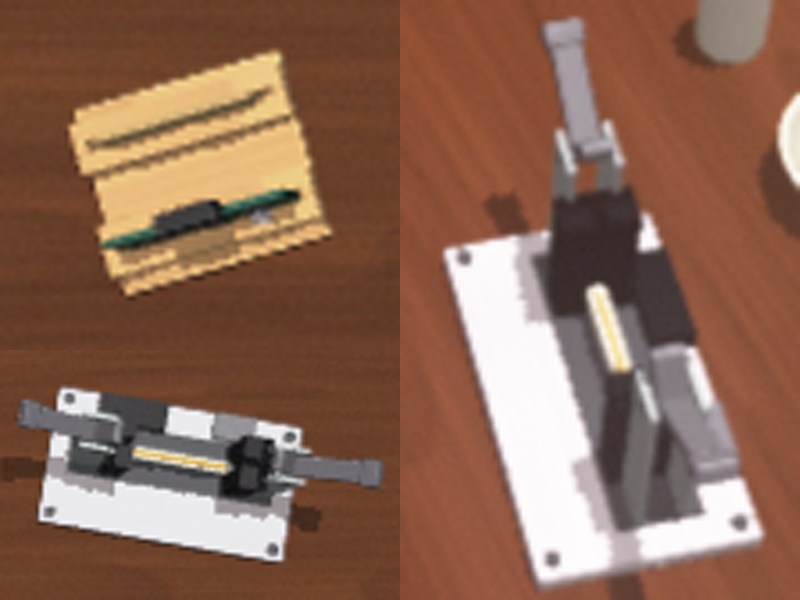

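View pics/crop1.png

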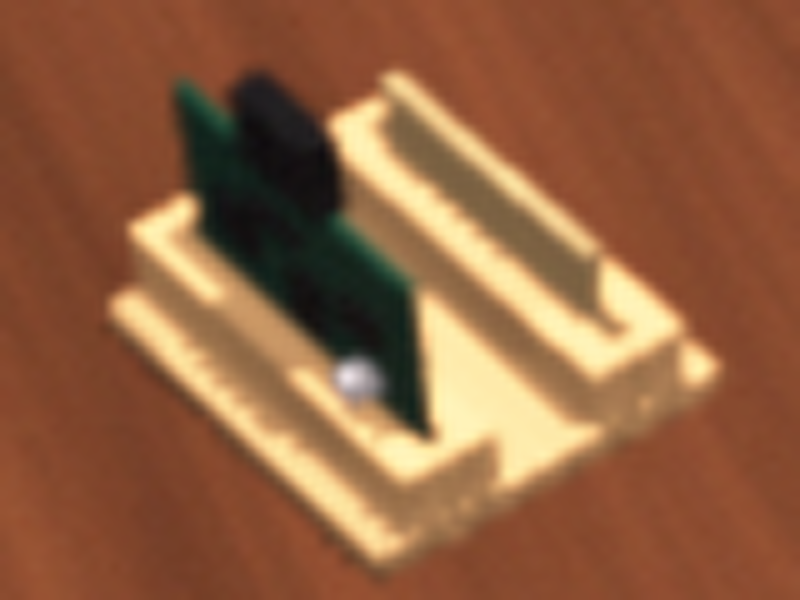

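The crops confirm it: the green board with its black grip block is in the front slot (crop grip (190,215)), and the aluminium cradle has both levers folded out. Next I'll measure.

```bash
cat > h.py <<'E'
import numpy as np, cv2
from scipy.spatial.transform import Rotation as Ro
from cell import bot, optics
def cam(n):
    c=optics.calibration(n); K=np.array([[c['fx'],0,c['cx']],[0,c['fy'],c['cy']],[0,0,1]])
    R=Ro.from_rotvec(np.ravel(c['rvec'])).as_matrix(); return K,R,np.ravel(c['tvec'])
def ray(n,uv,C=None):
    K,R,t=C or cam(n); uv=np.atleast_2d(np.array(uv,float))
    x=(uv[:,0]-K[0,2])/K[0,0]; y=(uv[:,1]-K[1,2])/K[1,1]
    if n=='wrist':
        r=np.hypot(x,y); s=np.where(r>1e-9,np.sin(r)/np.maximum(r,1e-9),1); d=np.stack([x*s,y*s,np.cos(r)],1)
    else: d=np.stack([x,y,np.ones_like(x)],1)
    return -R.T@t, d@R
def onz(n,uv,z,C=None):
    o,d=ray(n,uv,C); return o+d*((z-o[2])/d[:,2])[:,None]
def proj(n,P,C=None):
    K,R,t=C or cam(n); p=np.atleast_2d(P)@R.T+t
    if n=='wrist':
        th=np.arctan2(np.hypot(p[:,0],p[:,1]),p[:,2]); k=th/np.maximum(np.hypot(p[:,0],p[:,1]),1e-9); x=p[:,0]*k;y=p[:,1]*k
    else: x=p[:,0]/p[:,2]; y=p[:,1]/p[:,2]
    return np.stack([x*K[0,0]+K[0,2],y*K[1,1]+K[1,2]],1)
def tri(obs):
    "obs: list of (o,d)"
    A=0;b=0
    for o,d in obs:
        d=d/np.linalg.norm(d); M=np.eye(3)-np.outer(d,d); A=A+M;b=b+M@o
    return np.linalg.solve(A,b)
def go(p,rpy):
    s=bot.get_obs(); R=Ro.from_euler('xyz',s['tcp_rot'],degrees=True); T=Ro.from_euler('xyz',rpy,degrees=True)
    sh=R.inv().apply(np.array(p)-s['tool_pos'])*100; w=(R.inv()*T).as_rotvec()
    print('shift cm',sh.round(3),'turn',w.round(4),'deg',np.degrees(np.linalg.norm(w)).round(1)); return sh,w
def st():
    s=bot.get_obs(); print('t',round(s['time_s'],2),'p',s['tool_pos'].round(4),'rpy',s['tcp_rot'].round(2),'F',s['force'].round(1),'M',s['wrist_torque'].round(2),'w',round(s['grip_width'],3))
def snap(n,f):
    C=cam(n); im=optics.snapshot(n)[:,:,::-1].copy(); cv2.imwrite('pics/'+f,im); return im,C
E
python3 - <<'E'
from h import *
b=onz('top',[(226,274),(265,264)],.085);print(b,np.degrees(np.arctan2(*(b[0]-b[1])[[1,0]])))
print(onz('top',[(243,268)],.110))
c=onz('top',[(353.2,215.6),(419.6,227.4),(414.2,263.8),(346.2,252.6)],.012);print(c,c.mean(0))
print(np.degrees(np.arctan2(*(c[0]-c[1])[[1,0]])))
E
```

```text
[[0.49175444 0.23016737 0.085     ]
 [0.5146542  0.13643086 0.085     ]] 103.72842051327383
[[0.50501828 0.18516049 0.11      ]]
[[ 0.64059825 -0.08489055  0.012     ]
 [ 0.60764888 -0.25766797  0.012     ]
 [ 0.51298308 -0.24060028  0.012     ]
 [ 0.54411131 -0.06493186  0.012     ]] [ 0.57633538 -0.16202266  0.012     ]
79.20309836765023
```

```bash
python3 - <<'E'
from h import *
s=bot.get_obs();K,R,t=cam('wrist');c=-R.T@t
T=Ro.from_euler('xyz',s['tcp_rot'],degrees=True)
print('cam in tool',T.inv().apply(c-s['tool_pos']),'axes',(T.inv().as_matrix()@R.T).round(3))
go([.505,.185,.25],[180,0,103.7])
E
```

```text
cam in tool [ 0.0737066   0.00029862 -0.17120028] axes [[-0.001 -0.965 -0.264]
 [ 1.    -0.001  0.001]
 [-0.001 -0.264  0.965]]
shift cm [-39.573 -33.556  -3.629] turn [-7.000e-04  3.000e-04  9.389e-01] deg 53.8
```

Call:
apply_moves(
  series=[
    [[-3,-2.5,-0.4],[0,0,0.08],-1],
    [[-7,-6,-1],[0,0,0.2],-1],
    [[-11.5,-9.8,-1.4],[0,0,0.34],-1],
    [[-16,-13.6,-1.8],[0,0,0.46],-1],
    [[-20.5,-17.4,-2.2],[0,0,0.58],-1],
    [[-25,-21.2,-2.6],[0,0,0.7],-1],
    [[-29.5,-25,-3],[0,0,0.82],-1],
    [[-34,-28.8,-3.4],[0,0,0.94],-1],
    [[-38,-32.2,-3.6],[0,0,0.94],-1],
    [[-39.6,-33.6,-3.6],[0,0,0.94],-1],
    [[-39.6,-33.6,-3.6],[0,0,0.94],-1],
    [[-39.6,-33.6,-3.6],[0,0,0.94],-1],
  ],
)

```text
time_s: 1.35
tool_pos: [0.5064, 0.1816, 0.2499]
tcp_rot: [-180.0, 0.1, 103.4]
force: [-0.6, -0.6, 0.5]
grip_width: 0.999
```

```bash
python3 - <<'E'
from h import *
st(); snap('wrist','w1.png'); st()
E
```

```text
t 1.35 p [0.5064 0.1816 0.2499] rpy [-1.7999e+02  6.0000e-02  1.0344e+02] F [-0.6 -0.6  0.5] M [-0.05  0.06 -0.02] w 0.999
t 1.4 p [0.5056 0.1831 0.2497] rpy [-1.7997e+02  4.0000e-02  1.0347e+02] F [-0.4 -0.3 -0.3] M [-0.12  0.07 -0.  ] w 1.001
```

View pics/w1.png

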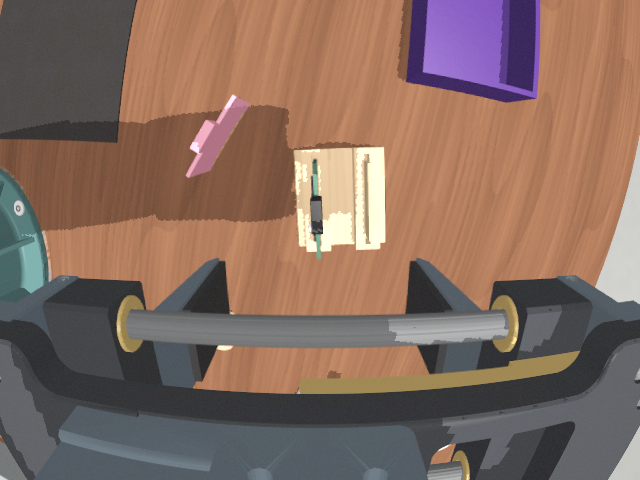

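```bash
python3 - <<'E'
from h import *
im,C=snap('wrist','w2.png'); st()
cv2.imwrite('pics/w2c.png',cv2.resize(im[140:265,270:400],(780,600)[:2] if 0 else (624,600),interpolation=cv2.INTER_CUBIC))
E
```

```text
t 1.45 p [0.5051 0.1841 0.2496] rpy [-1.7995e+02  3.0000e-02  1.0355e+02] F [0.  0.2 0.3] M [-0.04  0.07 -0.04] w 0.997
```

View pics/w2c.png

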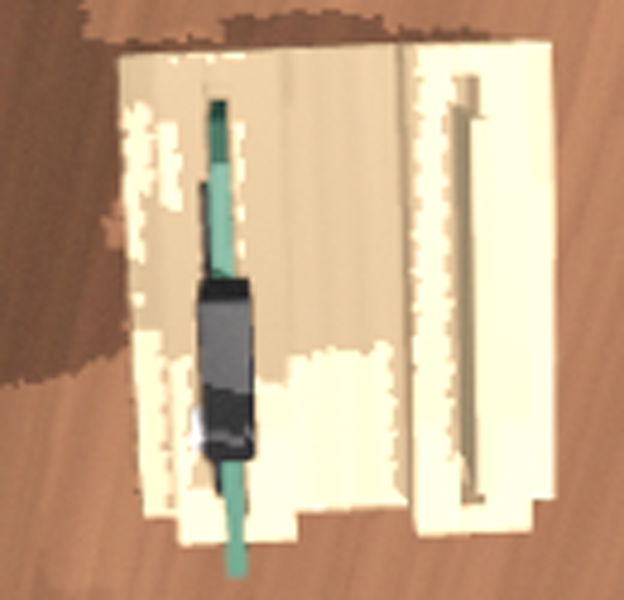

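```bash
python3 - <<'E'
from h import *
b=onz('wrist',[(315.6,160.8),(319.4,260.2)],.085);print(b,np.linalg.norm(b[0]-b[1]),b.mean(0),np.degrees(np.arctan2(*(b[0]-b[1])[[1,0]])))
g=lambda x,y:(270+x/4.8,140+y/4.8)
# slot of panel line, at z .055 and stand edges
q=onz('wrist',[g(226,378),g(203,300),g(250,300),g(203,457),g(251,457)],.110);print(q)
p=onz('wrist',[g(466,110),g(470,500)],.055);print(p,np.degrees(np.arctan2(*(p[0]-p[1])[[1,0]])))
p=onz('wrist',[g(552,45),g(555,497)],.032);print(p,np.degrees(np.arctan2(*(p[0]-p[1])[[1,0]])))
p=onz('wrist',[g(403,45),g(412,500)],.032);print(p,np.degrees(np.arctan2(*(p[0]-p[1])[[1,0]])))
st()
go([*q[0,:2],.13],[180,0,103.5])
E
```

```text
[[0.49172235 0.23701888 0.085     ]
 [0.51708354 0.14662336 0.085     ]] 0.09388577614174157 [0.50440294 0.19182112 0.085     ] 105.67188990179046
[[0.50422445 0.19064571 0.11      ]
 [0.49698149 0.20341428 0.11      ]
 [0.50504746 0.20535184 0.11      ]
 [0.50359686 0.17551816 0.11      ]
 [0.51200697 0.17753787 0.11      ]]
[[0.54172323 0.245538   0.055     ]
 [0.56425052 0.16531455 0.055     ]] 105.68509848850915
[[0.55992148 0.26359815 0.032     ]
 [0.58808832 0.16486562 0.032     ]] 105.92261334696879
[[0.52817877 0.25521774 0.032     ]
 [0.55603449 0.15648713 0.032     ]] 105.75581009596509
t 1.45 p [0.5051 0.1841 0.2496] rpy [-1.7995e+02  3.0000e-02  1.0355e+02] F [0.  0.2 0.3] M [-0.04  0.07 -0.04] w 0.997
shift cm [ 0.662  0.083 11.957] turn [-0.0008  0.0005  0.0009] deg 0.1
```

```bash
python3 - <<'E'
from h import *
go([.5043,.191,.08],[180,0,105.7])
E
```

```text
shift cm [ 0.697  0.102 16.957] turn [-0.0008  0.0005 -0.0375] deg 2.2
```

Call:
apply_moves(
  series=[
    [[0.3,0.05,2],[0,0,-0.03],-1],
    [[0.7,0.1,5],[0,0,-0.038],-1],
    [[0.7,0.1,8],[0,0,-0.038],-1],
    [[0.7,0.1,10.5],[0,0,-0.038],-1],
    [[0.7,0.1,11.5],[0,0,-0.038],-0.3],
    [[0.7,0.1,11.5],[0,0,-0.038],-0.3],
    [[0.7,0.1,11.5],[0,0,-0.038],-0.3],
  ],
)

```text
time_s: 2.15
tool_pos: [0.5046, 0.1917, 0.1355]
tcp_rot: [-180.0, 0.0, 105.8]
force: [0.4, 0.3, 0.5]
grip_width: 0.771
```

```bash
python3 - <<'E'
from h import *
im,C=snap('wrist','w3.png'); st()
cv2.imwrite('pics/w3c.png',cv2.resize(im[160:380,210:430],(600,600),interpolation=cv2.INTER_CUBIC))
E
```

```text
t 2.2 p [0.5049 0.1916 0.1358] rpy [1.7995e+02 2.0000e-02 1.0575e+02] F [ 0.2 -0.8  0.2] M [-0.05  0.02  0.02] w 0.723
```

View pics/w3c.png

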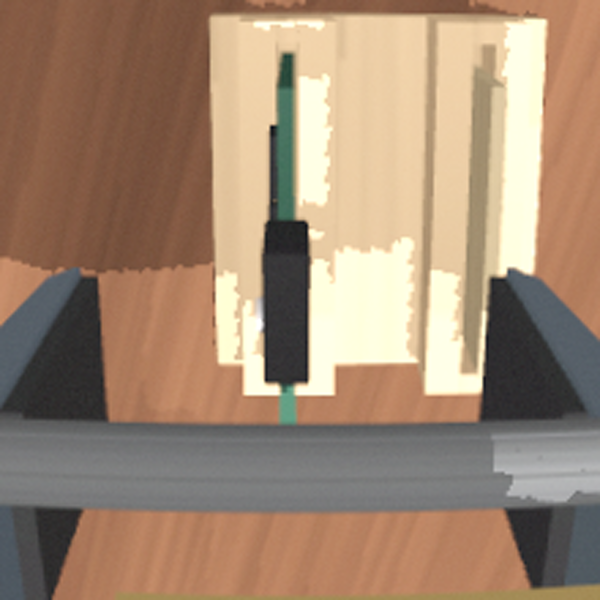

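```bash
python3 - <<'E'
from h import *
g=lambda x,y:(210+x/2.727,160+y/2.727)
q=onz('wrist',[g(286.5,319),g(265,383),g(308,383),g(265,255),g(309,255)],.110);print(q,q[1:].mean(0))
print(onz('wrist',[g(287,55),g(288.5,420)],.085))
s=bot.get_obs();print(proj('wrist',s['tool_pos']))
go([*q[1:].mean(0)[:2],.08],[180,0,105.7])
E
```

```text
[[0.50516806 0.18915835 0.11      ]
 [0.50470956 0.17375307 0.11      ]
 [0.51353748 0.17623399 0.11      ]
 [0.49717992 0.20145021 0.11      ]
 [0.50581809 0.2038757  0.11      ]] [0.50531127 0.18882824 0.11      ]
[[0.4911811  0.23923721 0.085     ]
 [0.51532876 0.15429928 0.085     ]]
[[315.76135934 291.07530128]]
shift cm [-0.278 -0.043  5.58 ] turn [0.0008 0.0004 0.0009] deg 0.1
```

Call:
apply_moves(
  series=[
    [[-0.1,0,1.5],[0,0,0],-0.3],
    [[-0.2,0,3.2],[0,0,0],-0.3],
    [[-0.2,-0.04,4.8],[0,0,0],-0.3],
    [[-0.2,-0.04,5.6],[0,0,0],-0.3],
    [[-0.2,-0.04,5.6],[0,0,0],-0.3],
    [[-0.2,-0.04,5.6],[0,0,0],0.3],
    [[-0.2,-0.04,5.6],[0,0,0],0.6],
    [[-0.2,-0.04,5.6],[0,0,0],0.8],
    [[-0.2,-0.04,5.6],[0,0,0],1],
    [[-0.2,-0.04,5.6],[0,0,0],1],
    [[-0.2,-0.04,5.6],[0,0,0],1],
    [[-0.2,-0.04,5.6],[0,0,0],1],
  ],
  squeeze=6,
)

```text
time_s: 3.4
tool_pos: [0.5051, 0.1895, 0.0798]
tcp_rot: [180.0, 0.0, 105.8]
force: [-0.7, 0.2, 2.2]
grip_width: 0.11
```

Call:
apply_moves(
  series=[
    [[0,0,0],[0,0,0],1],
    [[0,0,0],[0,0,0],1],
    [[0,0,0],[0,0,0],1],
    [[0,0,0],[0,0,0],1],
  ],
  squeeze=6,
)

```text
time_s: 3.8
tool_pos: [0.505, 0.1895, 0.0798]
tcp_rot: [180.0, 0.0, 105.8]
force: [-1.8, 0.3, 1.9]
grip_width: 0.11
```

```bash
python3 - <<'E'
from h import *
st()
E
```

```text
t 3.8 p [0.505  0.1895 0.0798] rpy [1.7998e+02 2.0000e-02 1.0575e+02] F [-1.8  0.3  1.9] M [-0.14  0.29  0.  ] w 0.11
```

Call:
apply_moves(
  series=[
    [[0,0,0],[0,0,0],1],
    [[0,0,0],[0,0,0],1],
    [[0,0,-0.5],[0,0,0],1],
    [[0,0,-1.2],[0,0,0],1],
    [[0,0,-2],[0,0,0],1],
    [[0,0,-3.2],[0,0,0],1],
    [[0,0,-5],[0,0,0],1],
    [[0,0,-7],[0,0,0],1],
    [[0,0,-10],[0,0,0],1],
    [[0,0,-13],[0,0,0],1],
    [[0,0,-16],[0,0,0],1],
    [[0,0,-17],[0,0,0],1],
  ],
  squeeze=20,
)

```text
time_s: 5.0
tool_pos: [0.5062, 0.19, 0.2537]
tcp_rot: [179.7, 0.0, 105.8]
force: [0.9, -1.0, -1.4]
grip_width: 0.11
```

```bash
python3 - <<'E'
from h import *
st(); im,C=snap('wrist','w4.png'); snap('side','s4.png')
s=bot.get_obs()
go([.54,-.13,.27],[180,0,79.2])
E
```

```text
t 5.0 p [0.5062 0.19   0.2537] rpy [1.7969e+02 1.0000e-02 1.0575e+02] F [ 0.9 -1.  -1.4] M [-0.11  0.05  0.02] w 0.11
shift cm [-31.717  -5.362  -1.861] turn [ 0.0036 -0.0006  0.4634] deg 26.6
```

View pics/w4.png

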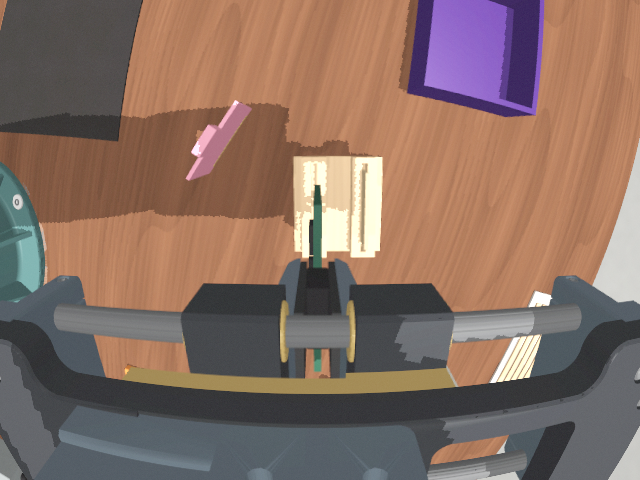

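```bash
python3 - <<'E'
from h import *
go([.559,-.245,.27],[180,0,79.2])
E
```

```text
shift cm [-43.301  -6.656  -1.863] turn [ 0.0036 -0.0006  0.4634] deg 26.6
```

Call:
apply_moves(
  series=[
    [[-2,-0.3,-0.5],[0,0,0.02],1],
    [[-5,-0.8,-1],[0,0,0.06],1],
    [[-9,-1.4,-1.8],[0,0,0.1],1],
    [[-13,-2,-1.8],[0,0,0.15],1],
    [[-17,-2.6,-1.8],[0,0,0.2],1],
    [[-21,-3.2,-1.8],[0,0,0.25],1],
    [[-25,-3.8,-1.8],[0,0,0.3],1],
    [[-29,-4.5,-1.8],[0,0,0.35],1],
    [[-33,-5.1,-1.8],[0,0,0.4],1],
    [[-37,-5.7,-1.8],[0,0,0.44],1],
    [[-41,-6.3,-1.8],[0,0,0.463],1],
    [[-43.3,-6.7,-1.8],[0.003,0,0.463],1],
  ],
)

```text
time_s: 6.3
tool_pos: [0.5579, -0.2475, 0.2674]
tcp_rot: [-179.9, -0.1, 79.1]
force: [0.5, 0.6, 0.0]
grip_width: 0.106
```

Call:
apply_moves(
  series=[
    [[0,0,0],[0,0,0],1],
    [[0,0,0],[0,0,0],1],
    [[0,0,0],[0,0,0],1],
  ],
)

```text
time_s: 6.6
tool_pos: [0.5574, -0.2465, 0.2664]
tcp_rot: [-179.8, -0.1, 79.1]
force: [1.2, 1.1, -0.3]
grip_width: 0.109
```

```bash
python3 - <<'E'
from h import *
st(); im,C=snap('wrist','w5.png'); st(); print(C)
E
```

```text
t 6.6 p [ 0.5574 -0.2465  0.2664] rpy [-1.7982e+02 -9.0000e-02  7.9120e+01] F [ 1.2  1.1 -0.3] M [-0.05  0.05 -0.04] w 0.109
t 6.65 p [ 0.5576 -0.2464  0.2668] rpy [-1.7986e+02 -8.0000e-02  7.9140e+01] F [-0.2  0.5 -1. ] M [-0.11  0.08 -0.02] w 0.11
(array([[371.64829954,   0.        , 317.12808467],
       [  0.        , 371.64829954, 238.05238224],
       [  0.        ,   0.        ,   1.        ]]), array([[ 0.98192092, -0.18928158, -0.00194958],
       [-0.18224439, -0.94809851,  0.26056898],
       [-0.0511693 , -0.25550283, -0.96545326]]), array([-0.59409557, -0.17464554,  0.40747738]))
```

View pics/w5.png

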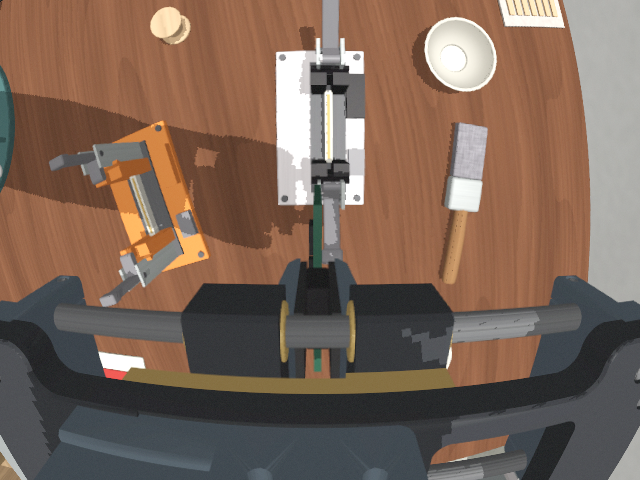

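```bash
python3 - <<'E'
import cv2
im=cv2.imread('pics/w5.png')
cv2.imwrite('pics/w5c.png',cv2.resize(im[40:220,265:385],(400,600),interpolation=cv2.INTER_CUBIC))
a=cv2.resize(im[55:105,295:365],(700,500),interpolation=cv2.INTER_CUBIC);cv2.imwrite('pics/w5d.png',a)
a=cv2.resize(im[150:220,290:370],(640,560),interpolation=cv2.INTER_CUBIC);cv2.imwrite('pics/w5e.png',a)
E
```

```text
(no output)
```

View pics/w5c.png

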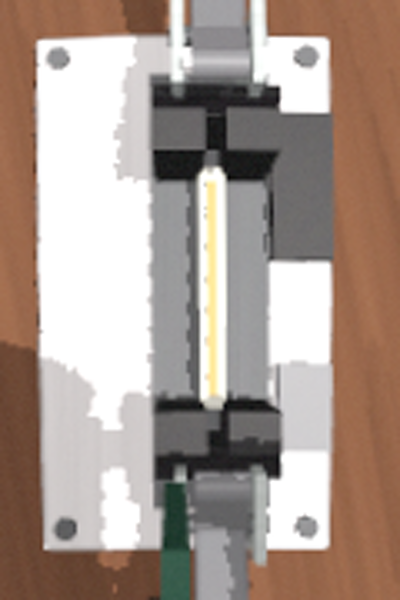

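View pics/w5d.png

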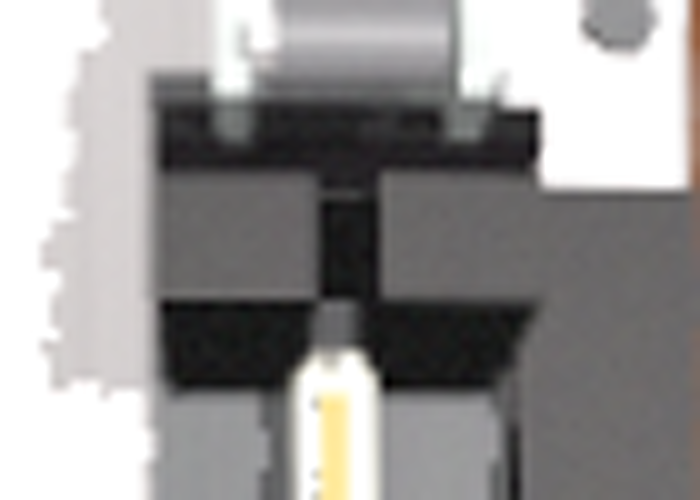

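View pics/w5e.png

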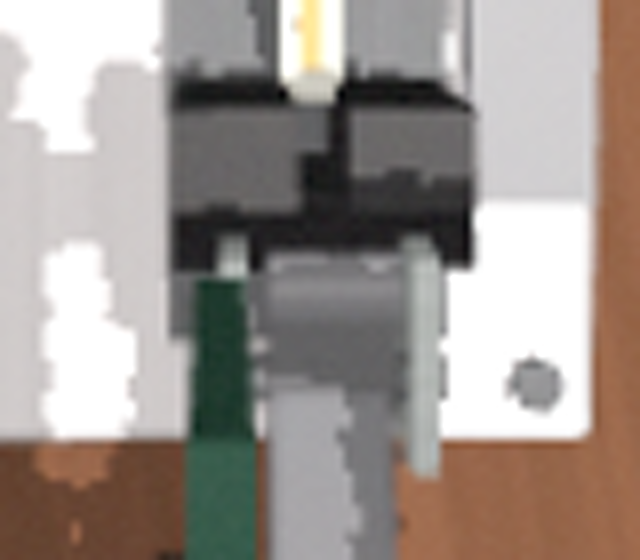

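```bash
python3 - <<'E'
from h import *
# use obs now (same pose, essentially) 
g=lambda x,y:(265+x/3.3333,40+y/3.3333)
C=cam('wrist')
c=onz('wrist',[g(37,38),g(330,38),g(330,549),g(43,549)],.012,C);print(c,c.mean(0))
for a,b in ((0,3),(1,2)):print(np.degrees(np.arctan2(*(c[a]-c[b])[[1,0]])),np.linalg.norm(c[a]-c[b]))
s_=onz('wrist',[(330,78.5),(330.5,170.5)],.09,C);print('slot',s_,s_.mean(0),np.degrees(np.arctan2(*(s_[0]-s_[1])[[1,0]])),np.linalg.norm(s_[0]-s_[1]))
k=onz('wrist',[g(213,175),g(213,405)],.036,C);print('strip',k,np.degrees(np.arctan2(*(k[0]-k[1])[[1,0]])))
s=bot.get_obs();T=Ro.from_euler('xyz',s['tcp_rot'],degrees=True)
for n,P in dict(topcorner=[.045,0,-.005],botcorner=[.045,0,.070]).items():
    for y in (-.002,.002):
        q=T.apply([P[0],y,P[2]])+s['tool_pos'];print(n,y,((proj('wrist',q,C)-[290,150])*8).round(0))
E
```

```text
[[ 0.54585376 -0.06228162  0.012     ]
 [ 0.64397728 -0.08091634  0.012     ]
 [ 0.61154855 -0.25737607  0.012     ]
 [ 0.5127922  -0.23846828  0.012     ]] [ 0.57854294 -0.15976058  0.012     ]
79.37199990305288 0.17926182957611259
79.58670969323411 0.1794147677879756
slot [[ 0.59462073 -0.1187699   0.09      ]
 [ 0.57885963 -0.20412973  0.09      ]] [ 0.58674018 -0.16144982  0.09      ] 79.53855587207386 0.08680272643953237
strip [[ 0.59397782 -0.12523249  0.036     ]
 [ 0.57996227 -0.19889883  0.036     ]] 79.227813914316
topcorner -0.002 [[171. 435.]]
topcorner 0.002 [[241. 435.]]
botcorner -0.002 [[184. 276.]]
botcorner 0.002 [[233. 276.]]
```

```bash
python3 - <<'E'
from h import *
go([.5858,-.1613,.267],[180,0,79.5])
E
```

```text
shift cm [ 8.887  1.164 -0.012] turn [-0.0025 -0.0014 -0.0062] deg 0.4
```

Call:
apply_moves(
  series=[
    [[2,0.3,0],[0,0,0],1],
    [[5,0.7,0],[-0.0025,-0.0014,-0.006],1],
    [[8,1.1,0],[-0.0025,-0.0014,-0.006],1],
    [[8.9,1.16,0],[-0.0025,-0.0014,-0.006],1],
    [[8.9,1.16,3],[-0.0025,-0.0014,-0.006],1],
    [[8.9,1.16,6],[-0.0025,-0.0014,-0.006],1],
    [[8.9,1.16,8.5],[-0.0025,-0.0014,-0.006],1],
    [[8.9,1.16,9],[-0.0025,-0.0014,-0.006],1],
    [[8.9,1.16,9],[-0.0025,-0.0014,-0.006],1],
    [[8.9,1.16,9],[-0.0025,-0.0014,-0.006],1],
  ],
)

```text
time_s: 7.65
tool_pos: [0.5863, -0.1611, 0.1783]
tcp_rot: [179.9, 0.0, 79.5]
force: [-0.1, -0.4, -1.0]
grip_width: 0.11
```

```bash
python3 - <<'E'
from h import *
st(); im,C=snap('wrist','w6.png'); st()
go([.5858,-.1613,.177],[180,0,79.5])
cv2.imwrite('pics/w6c.png',cv2.resize(im[110:270,250:390],(700,800)[:2] if 0 else (525,600),interpolation=cv2.INTER_CUBIC))
s=bot.get_obs();T=Ro.from_euler('xyz',s['tcp_rot'],degrees=True)
for n,P in dict(topcorner=[.045,0,-.005],botcorner=[.045,0,.070]).items():
    for y in (-.002,.002):
        q=T.apply([P[0],y,P[2]])+s['tool_pos'];print(n,y,((proj('wrist',q,C)-[250,110])*3.75).round(0))
E
```

```text
t 7.65 p [ 0.5863 -0.1611  0.1783] rpy [1.7991e+02 1.0000e-02 7.9500e+01] F [-0.1 -0.4 -1. ] M [-0.12  0.01 -0.03] w 0.11
t 7.7 p [ 0.5864 -0.1612  0.1784] rpy [1.7988e+02 2.0000e-02 7.9500e+01] F [-0.2  0.4 -1.4] M [-0.09  0.07 -0.01] w 0.109
shift cm [-0.019 -0.057  0.145] turn [ 0.002   0.0003 -0.0001] deg 0.1
topcorner -0.002 [[231. 355.]]
topcorner 0.002 [[264. 355.]]
botcorner -0.002 [[237. 280.]]
botcorner 0.002 [[260. 280.]]
```

View pics/w6c.png

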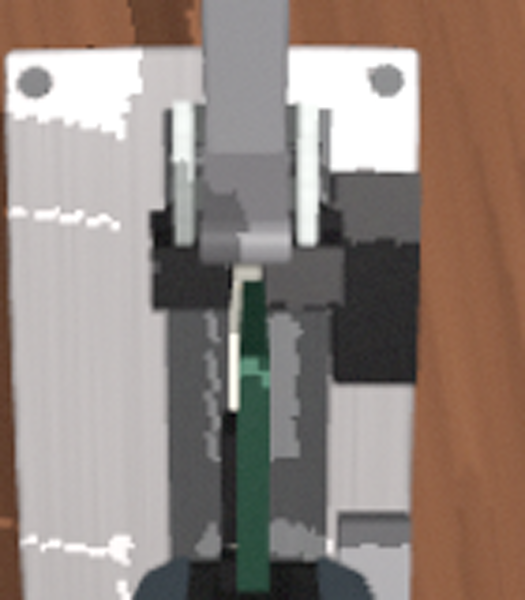

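```bash
python3 - <<'E'
import cv2
im=cv2.imread('pics/w6.png')
cv2.imwrite('pics/w6d.png',cv2.resize(im[160:220,280:350],(700,600),interpolation=cv2.INTER_CUBIC))
E
```

```text
(no output)
```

View pics/w6d.png

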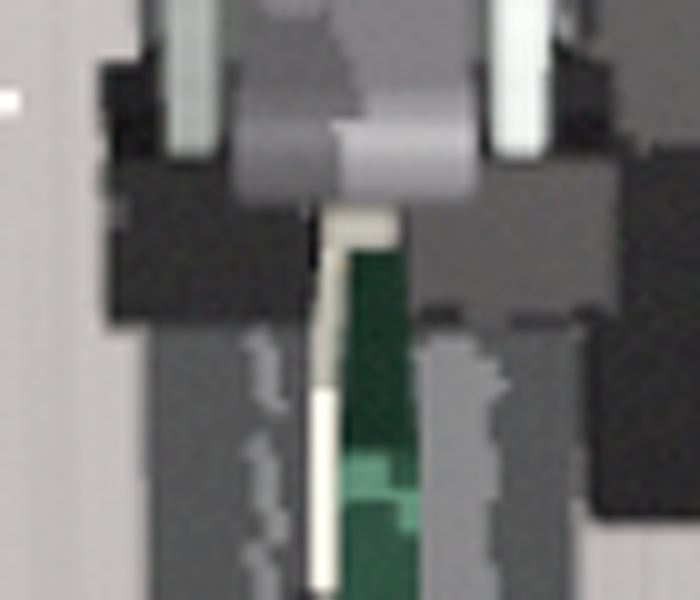

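Call:
apply_moves(
  series=[
    [[0,-0.1,0.2],[0.002,0,0],1],
    [[0,-0.1,0.5],[0.002,0,0],1],
    [[0,-0.1,0.8],[0.002,0,0],1],
    [[0,-0.1,0.8],[0.002,0,0],1],
    [[0,-0.1,0.8],[0.002,0,0],1],
    [[0,-0.1,0.8],[0.002,0,0],1],
  ],
)

```text
time_s: 8.3
tool_pos: [0.5854, -0.161, 0.1704]
tcp_rot: [-180.0, 0.0, 79.5]
force: [0.4, 0.5, -1.8]
grip_width: 0.107
```

```bash
python3 - <<'E'
from h import *
st(); im,C=snap('wrist','w7.png'); st()
cv2.imwrite('pics/w7d.png',cv2.resize(im[160:220,280:350],(700,600),interpolation=cv2.INTER_CUBIC))
im,C=snap('side','s7.png')
cv2.imwrite('pics/s7d.png',cv2.resize(im[225:375,315:415],(400,600),interpolation=cv2.INTER_CUBIC))
E
```

```text
t 8.3 p [ 0.5854 -0.161   0.1704] rpy [-1.80e+02  2.00e-02  7.95e+01] F [ 0.4  0.5 -1.8] M [-0.1   0.09  0.04] w 0.107
t 8.35 p [ 0.5854 -0.161   0.1705] rpy [1.800e+02 2.000e-02 7.949e+01] F [ 0.1 -0.9  0.1] M [-0.1   0.1   0.04] w 0.106
```

View pics/w7d.png

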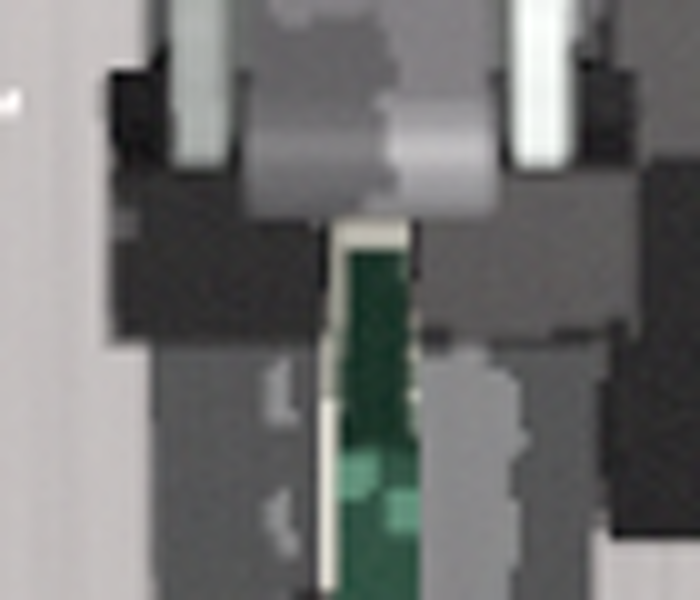

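View pics/s7d.png

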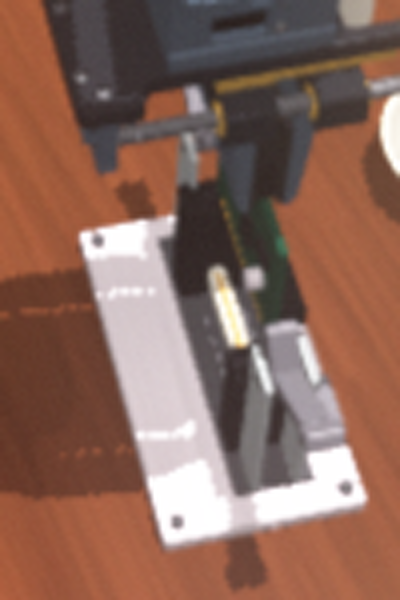

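Call:
apply_moves(
  series=[
    [[0,-0.03,0.2],[0,0,0],1],
    [[0,-0.03,0.5],[0,0,0],1],
    [[0,-0.03,0.7],[0,0,0],1],
    [[0,-0.03,0.9],[0,0,0],1],
    [[0,-0.03,1.05],[0,0,0],1],
    [[0,-0.03,1.2],[0,0,0],1],
    [[0,-0.03,1.35],[0,0,0],1],
    [[0,-0.03,1.35],[0,0,0],1],
  ],
)

```text
time_s: 9.2
tool_pos: [0.5851, -0.161, 0.1568]
tcp_rot: [-180.0, 0.0, 79.5]
force: [-0.7, -0.1, -0.8]
grip_width: 0.113
```

```bash
python3 - <<'E'
from h import *
st(); im,C=snap('wrist','w8.png'); st()
cv2.imwrite('pics/w8d.png',cv2.resize(im[160:220,280:350],(700,600),interpolation=cv2.INTER_CUBIC))
E
```

```text
t 9.2 p [ 0.5851 -0.161   0.1568] rpy [-1.7999e+02  2.0000e-02  7.9500e+01] F [-0.7 -0.1 -0.8] M [-0.13  0.05  0.02] w 0.113
t 9.25 p [ 0.5852 -0.161   0.1569] rpy [1.80e+02 2.00e-02 7.95e+01] F [-0.2  0.2 -1.2] M [-0.1   0.05  0.04] w 0.11
```

View pics/w8d.png

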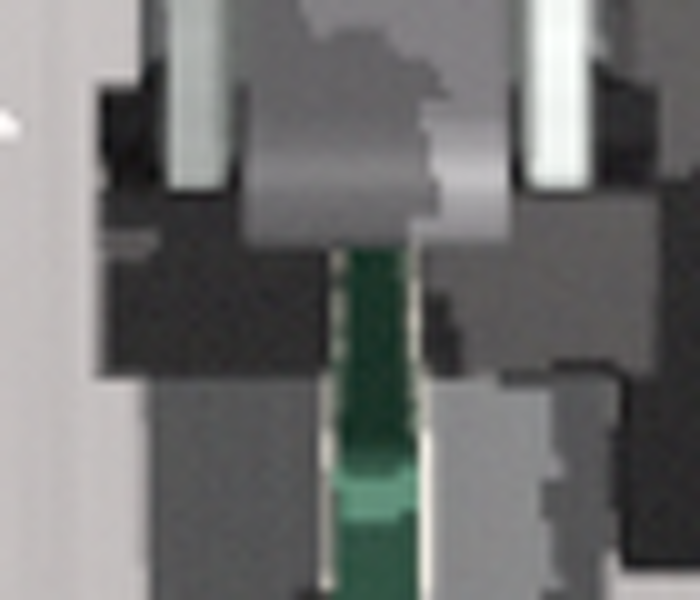

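Call:
apply_moves(
  series=[
    [[0,0,0.25],[0,0,0],1],
    [[0,0,0.5],[0,0,0],1],
    [[0,0,0.75],[0,0,0],1],
    [[0,0,1.0],[0,0,0],1],
    [[0,0,1.25],[0,0,0],1],
    [[0,0,1.5],[0,0,0],1],
    [[0,0,1.75],[0,0,0],1],
    [[0,0,2.0],[0,0,0],1],
  ],
)

```text
time_s: 10.05
tool_pos: [0.5852, -0.161, 0.1367]
tcp_rot: [-180.0, 0.0, 79.5]
force: [0.4, 0.3, -0.9]
grip_width: 0.108
```

```bash
python3 - <<'E'
from h import *
st()
E
```

```text
t 10.05 p [ 0.5852 -0.161   0.1367] rpy [-1.80e+02  2.00e-02  7.95e+01] F [ 0.4  0.3 -0.9] M [-0.12  0.09 -0.02] w 0.108
```

Call:
apply_moves(
  series=[
    [[0,0,0.25],[0,0,0],1],
    [[0,0,0.5],[0,0,0],1],
    [[0,0,0.75],[0,0,0],1],
    [[0,0,1.0],[0,0,0],1],
    [[0,0,1.25],[0,0,0],1],
    [[0,0,1.5],[0,0,0],1],
    [[0,0,1.75],[0,0,0],1],
    [[0,0,2.0],[0,0,0],1],
    [[0,0,2.3],[0,0,0],1],
    [[0,0,2.6],[0,0,0],1],
    [[0,0,2.6],[0,0,0],1],
  ],
)

```text
time_s: 11.15
tool_pos: [0.5849, -0.1609, 0.1102]
tcp_rot: [-180.0, 0.0, 79.5]
force: [-0.2, 0.2, -0.5]
grip_width: 0.114
```

```bash
python3 - <<'E'
from h import *
st()
E
```

```text
t 11.15 p [ 0.5849 -0.1609  0.1102] rpy [-1.7996e+02  1.0000e-02  7.9500e+01] F [-0.2  0.2 -0.5] M [-0.1   0.06  0.04] w 0.114
```

Call:
apply_moves(
  series=[
    [[0,0,0.1],[0,0,0],1],
    [[0,0,0.2],[0,0,0],1],
    [[0,0,0.3],[0,0,0],1],
    [[0,0,0.3],[0,0,0],1],
    [[0,0,0.3],[0,0,0],1],
  ],
)

```text
time_s: 11.65
tool_pos: [0.5849, -0.1609, 0.1072]
tcp_rot: [-180.0, 0.0, 79.5]
force: [-0.5, -0.0, -0.7]
grip_width: 0.115
```

Call:
apply_moves(
  series=[
    [[0,0,0.05],[0,0,0],1],
    [[0,0,0.1],[0,0,0],1],
    [[0,0,0.1],[0,0,0],1],
    [[0,0,0.1],[0,0,0],1],
  ],
)

```text
time_s: 12.05
tool_pos: [0.5849, -0.1609, 0.1062]
tcp_rot: [-180.0, 0.0, 79.5]
force: [-0.2, -0.2, -0.7]
grip_width: 0.113
```

```bash
python3 - <<'E'
from h import *
st(); im,_=snap('side','s9.png');st()
cv2.imwrite('pics/s9d.png',cv2.resize(im[225:375,315:415],(400,600),interpolation=cv2.INTER_CUBIC))
E
```

```text
t 12.05 p [ 0.5849 -0.1609  0.1062] rpy [-1.7996e+02  1.0000e-02  7.9500e+01] F [-0.2 -0.2 -0.7] M [-0.1   0.12  0.01] w 0.113
t 12.1 p [ 0.5849 -0.1609  0.1062] rpy [-1.7996e+02  1.0000e-02  7.9500e+01] F [-0.2 -0.7 -1.8] M [-0.11  0.08  0.01] w 0.108
```

View pics/s9d.png

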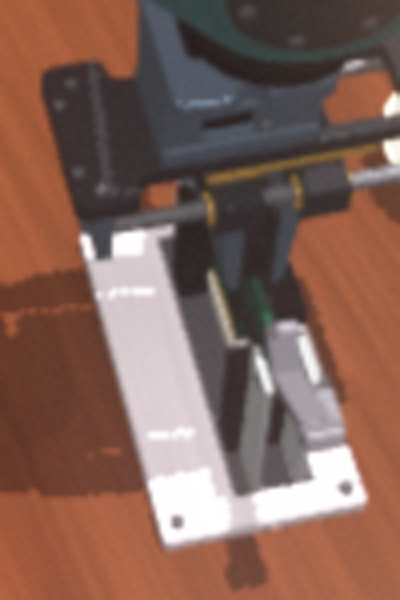

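Nearly at the strip. I'll continue in 1 mm steps.

Call:
apply_moves(
  series=[
    [[0,0,0.05],[0,0,0],1],
    [[0,0,0.1],[0,0,0],1],
    [[0,0,0.1],[0,0,0],1],
  ],
)

```text
time_s: 12.4
tool_pos: [0.585, -0.1609, 0.1053]
tcp_rot: [-180.0, 0.0, 79.5]
force: [-0.9, 0.4, 0.8]
grip_width: 0.108
```

Call:
apply_moves(
  series=[
    [[0,0,0.05],[0,0,0],1],
    [[0,0,0.1],[0,0,0],1],
    [[0,0,0.1],[0,0,0],1],
  ],
)

```text
time_s: 12.7
tool_pos: [0.585, -0.161, 0.1043]
tcp_rot: [-180.0, 0.0, 79.5]
force: [0.0, 0.8, 0.5]
grip_width: 0.108
```

```bash
python3 - <<'E'
from h import *
for i in range(4): optics.snapshot('side'); st()
E
```

```text
t 12.75 p [ 0.585  -0.161   0.1043] rpy [-1.7997e+02  1.0000e-02  7.9490e+01] F [-0.9  0.3  0.3] M [-0.03  0.22 -0.03] w 0.104
t 12.8 p [ 0.585  -0.1609  0.1044] rpy [-1.7997e+02  1.0000e-02  7.9500e+01] F [-0.6 -0.4  2.2] M [-0.02  0.19  0.04] w 0.109
t 12.85 p [ 0.585  -0.1609  0.1043] rpy [-1.7998e+02  1.0000e-02  7.9500e+01] F [0.7 0.1 1.3] M [0.04 0.16 0.02] w 0.111
t 12.9 p [ 0.585  -0.161   0.1044] rpy [-1.7998e+02  1.0000e-02  7.9490e+01] F [-0.5  0.2  0.9] M [-0.09  0.14  0.03] w 0.108
```

Call:
apply_moves(
  series=[
    [[0,0,0],[0,0,0],1],
    [[0,0,0],[0,0,0],0.7],
    [[0,0,0],[0,0,0],0.5],
    [[0,0,0],[0,0,0],0.3],
    [[0,0,0],[0,0,0],0.1],
    [[0,0,0],[0,0,0],0],
    [[0,0,0],[0,0,0],0],
    [[0,0,-2],[0,0,0],0],
    [[0,0,-5],[0,0,0],0],
    [[0,0,-9],[0,0,0],0],
    [[0,0,-13],[0,0,0],0],
    [[0,0,-15],[0,0,0],0],
  ],
  squeeze=5,
)

```text
time_s: 14.1
tool_pos: [0.5861, -0.1612, 0.258]
tcp_rot: [179.8, 0.0, 79.5]
force: [-0.1, 0.6, -0.4]
grip_width: 0.5
```

```bash
python3 - <<'E'
from h import *
st(); im,_=snap('side','s10.png')
a=cv2.resize(im[215:365,315:415],(400,600),interpolation=cv2.INTER_CUBIC)
im,_=snap('wrist','w10.png')
b=cv2.resize(im[70:270,260:390],(390,600),interpolation=cv2.INTER_CUBIC)
cv2.imwrite('pics/sw10.png',np.hstack([a,b]))
E
```

```text
t 14.1 p [ 0.5861 -0.1612  0.258 ] rpy [1.7981e+02 4.0000e-02 7.9500e+01] F [-0.1  0.6 -0.4] M [-0.05  0.02  0.02] w 0.5
```

View pics/sw10.png

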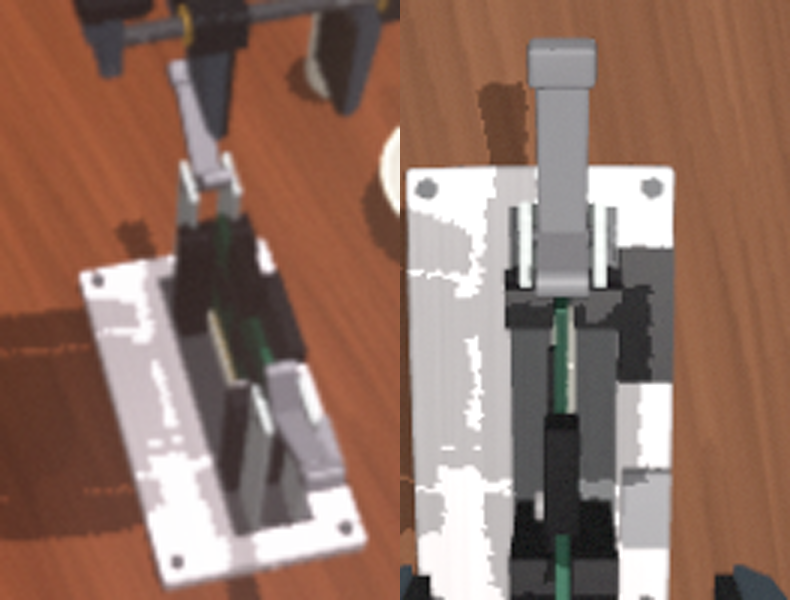

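```bash
cat > lev.py <<'E'
from h import *
C0=np.array([.585,-.161]); u=np.array([np.cos(np.radians(79.5)),np.sin(np.radians(79.5))])
def pt(side,th,r,off=0,lat=0):
    # off: + toward upper/inner face
    y=.066+r*np.sin(th)-off*np.cos(th); z=.107+r*np.cos(th)+off*np.sin(th)
    v=np.array([u[1],-u[0]])
    return np.r_[C0+side*u*y+v*lat,z]
def tcp(side,th,r=.054,dz=.017):
    p=pt(side,th,r); p[2]-=dz; return p
E
python3 - <<'E'
from lev import *
for th in (.98,1.04,1.1):
    print(th,[ (proj('wrist',pt(1,th,.06,.004,l))-[260,70])*3+[400,0] for l in(-.007,.007)],(proj('side',pt(1,th,.06,.004))-[315,215])*4,(proj('side',pt(-1,th,.06,.004))-[315,215])*4)
p=tcp(1,1.04);print(p)
go([*p[:2],.2],[180,0,79.5]); go(p,[180,0,79.5])
E
```

```text
0.98 [array([[531.85746169,  55.28671202]]), array([[587.57019306,  55.14322043]])] [[186.39893184  58.38678693]] [[323.90239056 467.09981935]]
1.04 [array([[532.18681499,  48.77269624]]), array([[587.33373388,  48.63105483]])] [[185.03678509  58.85044704]] [[324.72654595 474.76145472]]
1.1 [array([[532.52412136,  43.13826814]]), array([[587.09290881,  42.9985682 ]])] [[183.76683979  59.74438164]] [[325.39681945 482.16792675]]
[ 0.60551422 -0.05031516  0.11733589]
shift cm [11.272 -0.187  5.763] turn [0.0047 0.0009 0.    ] deg 0.3
shift cm [11.279 -0.225 14.029] turn [0.0047 0.0009 0.    ] deg 0.3
```

Call:
apply_moves(
  series=[
    [[3,0,0],[0.004,0,0],0],
    [[7,-0.1,0],[0.004,0,0],0],
    [[11,-0.2,2],[0.004,0,0],0],
    [[11.3,-0.2,6],[0.004,0,0],0],
    [[11.3,-0.2,9],[0.004,0,0],0],
    [[11.3,-0.2,10],[0.004,0,0],0],
    [[11.3,-0.2,10],[0.004,0,0],0],
    [[11.3,-0.2,10],[0.004,0,0],0],
  ],
)

```text
time_s: 15.0
tool_pos: [0.6062, -0.0504, 0.1585]
tcp_rot: [179.9, 0.0, 79.5]
force: [-0.0, 0.4, 0.6]
grip_width: 0.501
```

```bash
python3 - <<'E'
from lev import *
st(); im,_=snap('side','s11.png')
a=cv2.resize(im[175:325,315:415],(400,600),interpolation=cv2.INTER_CUBIC)
im,_=snap('wrist','w11.png')
b=cv2.resize(im[200:400,250:380],(390,600),interpolation=cv2.INTER_CUBIC)
cv2.imwrite('pics/sw11.png',np.hstack([a,b]))
go(tcp(1,1.08),[180,0,79.5])
E
```

```text
t 15.0 p [ 0.6062 -0.0504  0.1585] rpy [1.7992e+02 5.0000e-02 7.9470e+01] F [-0.   0.4  0.6] M [-0.07  0.12 -0.02] w 0.501
shift cm [ 0.103 -0.115  4.369] turn [ 0.0028  0.0007 -0.0004] deg 0.2
```

View pics/sw11.png

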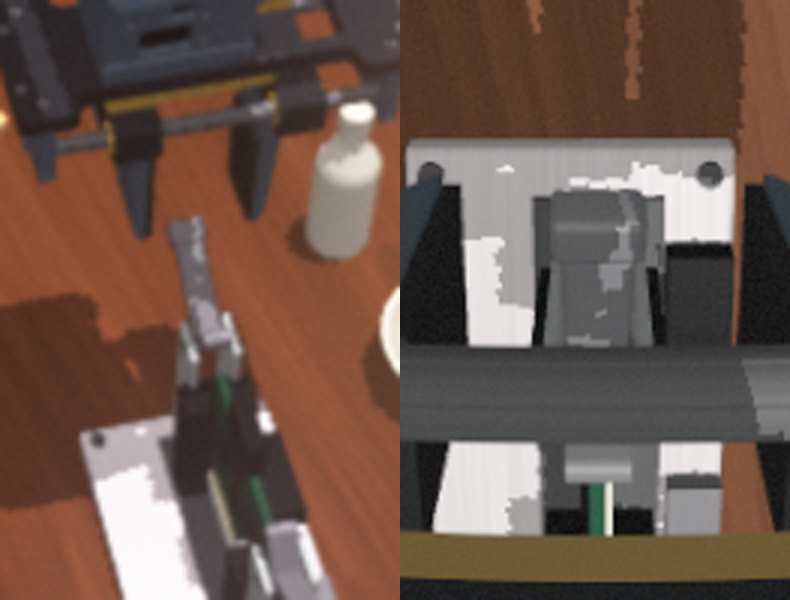

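Call:
apply_moves(
  series=[
    [[0.1,-0.1,1],[0.003,0,0],0],
    [[0.1,-0.1,2.5],[0.003,0,0],0],
    [[0.1,-0.1,3.6],[0.003,0,0],0],
    [[0.1,-0.1,4.3],[0.003,0,0],0],
    [[0.1,-0.1,4.3],[0.003,0,0],0],
    [[0.1,-0.1,4.3],[0.003,0,0],0.3],
    [[0.1,-0.1,4.3],[0.003,0,0],0.6],
    [[0.1,-0.1,4.3],[0.003,0,0],0.8],
    [[0.1,-0.1,4.3],[0.003,0,0],1],
    [[0.1,-0.1,4.3],[0.003,0,0],1],
    [[0.1,-0.1,4.3],[0.003,0,0],1],
  ],
  squeeze=12,
)

```text
time_s: 16.2
tool_pos: [0.6059, -0.0493, 0.1164]
tcp_rot: [180.0, 0.0, 79.5]
force: [-2.9, 1.2, 4.4]
grip_width: 0.148
```

```bash
python3 - <<'E'
from lev import *
st(); im,_=snap('side','s12.png')
cv2.imwrite('pics/s12c.png',cv2.resize(im[175:325,315:415],(400,600),interpolation=cv2.INTER_CUBIC))
p0=bot.get_obs()['tool_pos']
v=np.array([u[1],-u[0]])
T=Ro.from_euler('xyz',bot.get_obs()['tcp_rot'],degrees=True)
for t0 in (1.08,):
  for th in np.arange(t0,0.15,-.08):
    d=tcp(1,th)-tcp(1,t0); print(round(th,2),(T.inv().apply(d)*100).round(2))
E
```

```text
t 16.2 p [ 0.6059 -0.0493  0.1164] rpy [1.800e+02 4.000e-02 7.947e+01] F [-2.9  1.2  4.4] M [ 0.02  0.44 -0.04] w 0.148
1.08 [0. 0. 0.]
1.0 [-0.22  0.   -0.37]
0.92 [-0.47  0.   -0.73]
0.84 [-0.74  0.   -1.06]
0.76 [-1.04  0.   -1.37]
0.68 [-1.37  0.   -1.65]
0.6 [-1.71  0.   -1.91]
0.52 [-2.08  0.   -2.14]
0.44 [-2.46  0.   -2.34]
0.36 [-2.86  0.   -2.51]
0.28 [-3.27  0.   -2.64]
0.2 [-3.69  0.   -2.74]
```

View pics/s12c.png

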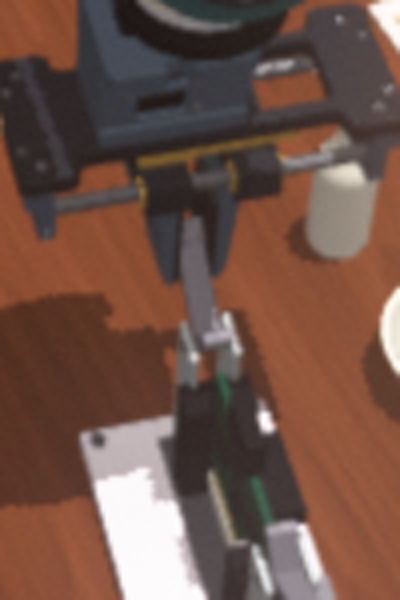

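Call:
apply_moves(
  series=[
    [[-0.11,0,-0.19],[0,0,0],1],
    [[-0.22,0,-0.37],[0,0,0],1],
    [[-0.34,0,-0.55],[0,0,0],1],
    [[-0.47,0,-0.73],[0,0,0],1],
    [[-0.74,0,-1.06],[0,0,0],1],
    [[-1.04,0,-1.37],[0,0,0],1],
    [[-1.37,0,-1.65],[0,0,0],1],
    [[-1.71,0,-1.91],[0,0,0],1],
    [[-1.71,0,-1.91],[0,0,0],1],
  ],
  squeeze=14,
)

```text
time_s: 17.15
tool_pos: [0.6027, -0.0666, 0.136]
tcp_rot: [180.0, 0.0, 79.5]
force: [-2.4, -0.1, 1.1]
grip_width: 0.151
```

```bash
python3 - <<'E'
from lev import *
st(); im,_=snap('side','s13.png')
a=cv2.resize(im[175:325,315:415],(400,600),interpolation=cv2.INTER_CUBIC)
im,_=snap('wrist','w13.png')
b=cv2.resize(im[200:400,250:380],(390,600),interpolation=cv2.INTER_CUBIC)
cv2.imwrite('pics/sw13.png',np.hstack([a,b]))
print(tcp(1,.6))
E
```

```text
t 17.15 p [ 0.6027 -0.0666  0.136 ] rpy [1.800e+02 5.000e-02 7.945e+01] F [-2.4 -0.1  1.1] M [-0.03  0.54 -0.05] w 0.151
[ 0.60258403 -0.06612505  0.13456812]
```

View pics/sw13.png

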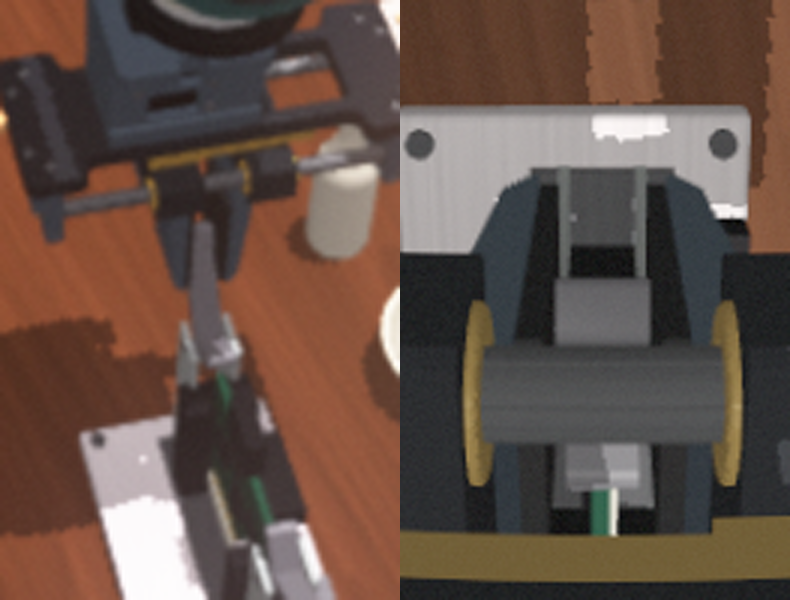

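Call:
apply_moves(
  series=[
    [[-0.18,-0.03,-0.12],[0,0,0],1],
    [[-0.37,-0.03,-0.23],[0,0,0],1],
    [[-0.56,-0.03,-0.33],[0,0,0],1],
    [[-0.75,-0.03,-0.43],[0,0,0],1],
    [[-0.95,-0.03,-0.52],[0,0,0],1],
    [[-1.15,-0.03,-0.6],[0,0,0],1],
    [[-1.36,-0.03,-0.67],[0,0,0],1],
    [[-1.56,-0.03,-0.73],[0,0,0],1],
    [[-1.77,-0.03,-0.78],[0,0,0],1],
    [[-1.98,-0.03,-0.83],[0,0,0],1],
    [[-1.98,-0.03,-0.83],[0,0,0],1],
  ],
  squeeze=16,
)

```text
time_s: 18.35
tool_pos: [0.5991, -0.0858, 0.1446]
tcp_rot: [180.0, 0.0, 79.5]
force: [0.1, 4.9, -0.1]
grip_width: 0.152
```

```bash
python3 - <<'E'
from lev import *
st(); im,_=snap('side','s14.png')
a=cv2.resize(im[175:375,305:415],(330,600),interpolation=cv2.INTER_CUBIC)
im,_=snap('wrist','w14.png')
b=cv2.resize(im[200:400,250:380],(390,600),interpolation=cv2.INTER_CUBIC)
cv2.imwrite('pics/sw14.png',np.hstack([a,b]))
print(tcp(1,.2))
E
```

```text
t 18.35 p [ 0.5991 -0.0858  0.1446] rpy [1.7997e+02 3.0000e-02 7.9460e+01] F [ 0.1  4.9 -0.1] M [ 0.96  0.03 -0.01] w 0.152
[ 0.59898259 -0.08555668  0.1429236 ]
```

View pics/sw14.png

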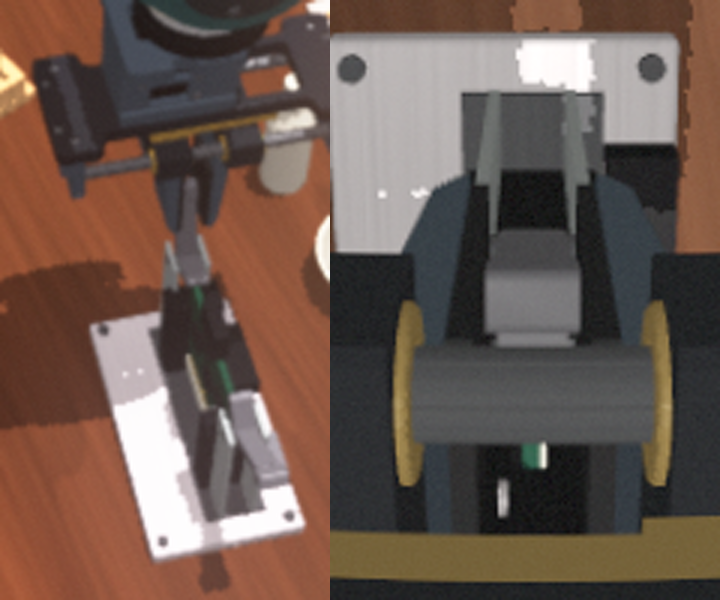

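Call:
apply_moves(
  series=[
    [[0,0,0],[0,0,0],0.6],
    [[0,0,0],[0,0,0],0.3],
    [[0,0,0],[0,0,0],0],
    [[0,0,0],[0,0,0],0],
    [[0,0,-2],[0,0,0],0],
    [[0,0,-5],[0,0,0],0],
    [[0,0,-7],[0,0,0],0],
    [[0,0,-7],[0,0,0],0],
  ],
)

```text
time_s: 19.25
tool_pos: [0.6006, -0.086, 0.2175]
tcp_rot: [179.7, 0.0, 79.5]
force: [0.4, 0.9, -1.3]
grip_width: 0.503
```

```bash
python3 - <<'E'
from lev import *
st(); p=tcp(-1,1.07); print(p); go([*p[:2],.2],[180,0,79.5]);go(p,[180,0,79.5])
im,_=snap('side','s15.png')
cv2.imwrite('pics/s15c.png',cv2.resize(im[205:365,315:415],(375,600),interpolation=cv2.INTER_CUBIC))
E
```

```text
t 19.25 p [ 0.6006 -0.086   0.2175] rpy [1.7973e+02 5.0000e-02 7.9470e+01] F [ 0.4  0.9 -1.3] M [-0.15  0.06 -0.02] w 0.503
[ 0.56434017 -0.27247046  0.11592671]
shift cm [-18.991  -0.161   1.768] turn [ 0.0048  0.0008 -0.0006] deg 0.3
shift cm [-18.984  -0.201  10.175] turn [ 0.0048  0.0008 -0.0006] deg 0.3
```

View pics/s15c.png

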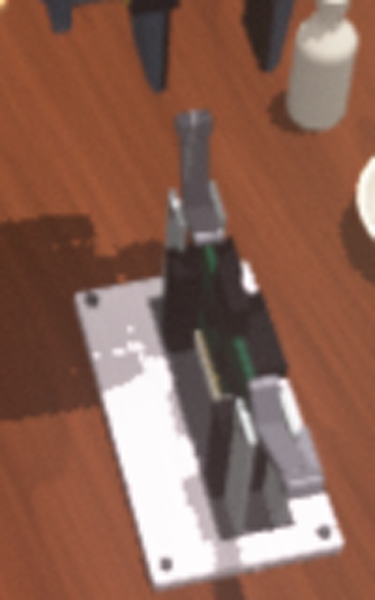

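Call:
apply_moves(
  series=[
    [[-2,0,0],[0,0,0],0],
    [[-6,0,0],[0.004,0,0],0],
    [[-10,-0.1,0],[0.004,0,0],0],
    [[-14,-0.15,0],[0.004,0,0],0],
    [[-18,-0.2,1],[0.004,0,0],0],
    [[-19,-0.2,4],[0.005,0,0],0],
    [[-19,-0.2,5],[0.005,0,0],0],
    [[-19,-0.2,5],[0.005,0,0],0],
    [[-19,-0.2,5],[0.005,0,0],0],
  ],
)

```text
time_s: 20.2
tool_pos: [0.5634, -0.2715, 0.166]
tcp_rot: [-179.8, 0.0, 79.5]
force: [0.2, 0.1, 0.3]
grip_width: 0.499
```

```bash
python3 - <<'E'
from lev import *
st(); p=tcp(-1,1.07); go(p,[180,0,79.5])
im,_=snap('side','s16.png')
a=cv2.resize(im[215:375,315:415],(375,600),interpolation=cv2.INTER_CUBIC)
im,_=snap('wrist','w16.png')
b=cv2.resize(im[200:400,250:380],(390,600),interpolation=cv2.INTER_CUBIC)
cv2.imwrite('pics/sw16.png',np.hstack([a,b]))
E
```

```text
t 20.2 p [ 0.5634 -0.2715  0.166 ] rpy [-1.7984e+02  3.0000e-02  7.9520e+01] F [0.2 0.1 0.3] M [-0.09  0.03 -0.04] w 0.499
shift cm [-0.078  0.125  5.006] turn [-0.0028  0.0006  0.0003] deg 0.2
```

View pics/sw16.png

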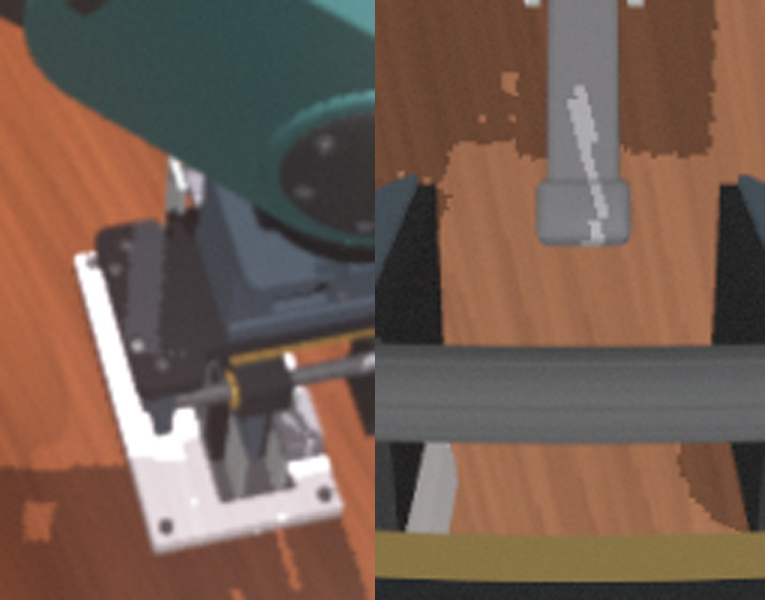

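```bash
python3 - <<'E'
from lev import *
for th in (.9,.98,1.04,1.1):
    print(th,[(proj('wrist',pt(-1,th,r,.004))-[250,200])*3+[375,0] for r in (.05,.06)])
E
```

```text
0.9 [array([[576.33899263, 170.2128409 ]]), array([[576.34198788, 221.53428041]])]
0.98 [array([[576.34073145, 178.35904648]]), array([[576.34402812, 229.98799635]])]
1.04 [array([[576.34193683, 183.24974891]]), array([[576.34542517, 234.81609563]])]
1.1 [array([[576.343055  , 187.11744366]]), array([[576.34670686, 238.39413838]])]
```

Call:
apply_moves(
  series=[
    [[-0.05,0.12,1.2],[-0.003,0,0],0],
    [[-0.05,0.12,3],[-0.003,0,0],0],
    [[-0.05,0.12,4.4],[-0.003,0,0],0],
    [[-0.05,0.12,5],[-0.003,0,0],0],
    [[-0.05,0.12,5],[-0.003,0,0],0],
    [[-0.05,0.12,5],[-0.003,0,0],0.3],
    [[-0.05,0.12,5],[-0.003,0,0],0.6],
    [[-0.05,0.12,5],[-0.003,0,0],0.8],
    [[-0.05,0.12,5],[-0.003,0,0],1],
    [[-0.05,0.12,5],[-0.003,0,0],1],
    [[-0.05,0.12,5],[-0.003,0,0],1],
  ],
  squeeze=14,
)

```text
time_s: 21.4
tool_pos: [0.5648, -0.2726, 0.1172]
tcp_rot: [179.9, 0.1, 79.5]
force: [-2.5, -0.7, 4.4]
grip_width: 0.149
```

```bash
python3 - <<'E'
from lev import *
st()
T=Ro.from_euler('xyz',bot.get_obs()['tcp_rot'],degrees=True)
t0=1.07
for th in [1.03,.99,.95,.91,.83,.75,.67,.59,.5,.4]:
    print(round(th,2),(T.inv().apply(tcp(-1,th)-tcp(-1,t0))*100).round(2))
E
```

```text
t 21.4 p [ 0.5648 -0.2726  0.1172] rpy [1.799e+02 7.000e-02 7.953e+01] F [-2.5 -0.7  4.4] M [-0.07  0.73  0.14] w 0.149
1.03 [ 0.11  0.   -0.19]
0.99 [ 0.22  0.   -0.37]
0.95 [ 0.34  0.   -0.55]
0.91 [ 0.47  0.   -0.72]
0.83 [ 0.75  0.   -1.05]
0.75 [ 1.05  0.   -1.36]
0.67 [ 1.38  0.   -1.64]
0.59 [ 1.73  0.   -1.9 ]
0.5 [ 2.15  0.01 -2.15]
0.4 [ 2.63  0.01 -2.38]
```

Call:
apply_moves(
  series=[
    [[0.11,-0.03,-0.19],[0,0,0],1],
    [[0.22,-0.03,-0.37],[0,0,0],1],
    [[0.34,-0.03,-0.55],[0,0,0],1],
    [[0.47,-0.03,-0.72],[0,0,0],1],
    [[0.75,-0.03,-1.05],[0,0,0],1],
    [[1.05,-0.03,-1.36],[0,0,0],1],
    [[1.38,-0.03,-1.64],[0,0,0],1],
    [[1.73,-0.03,-1.9],[0,0,0],1],
    [[2.15,-0.03,-2.15],[0,0,0],1],
    [[2.63,-0.03,-2.38],[0,0,0],1],
    [[2.63,-0.03,-2.38],[0,0,0],1],
  ],
  squeeze=16,
)

```text
time_s: 22.5
tool_pos: [0.5695, -0.2462, 0.1416]
tcp_rot: [179.9, 0.1, 79.6]
force: [-0.7, 0.8, 2.1]
grip_width: 0.151
```

```bash
python3 - <<'E'
from lev import *
st();print(tcp(-1,.4))
im,_=snap('wrist','w17.png')
cv2.imwrite('pics/w17c.png',cv2.resize(im[100:400,220:420],(400,600),interpolation=cv2.INTER_CUBIC))
T=Ro.from_euler('xyz',bot.get_obs()['tcp_rot'],degrees=True)
for th in np.arange(.36,-.05,-.04):
    print(round(th,2),(T.inv().apply(tcp(-1,th)-tcp(-1,.4))*100).round(2))
E
```

```text
t 22.5 p [ 0.5695 -0.2462  0.1416] rpy [1.7988e+02 7.0000e-02 7.9560e+01] F [-0.7  0.8  2.1] M [-0.03  0.18  0.01] w 0.151
[ 0.5691403  -0.24657129  0.13973729]
0.36 [ 0.2   0.   -0.08]
0.32 [ 0.4   0.   -0.15]
0.28 [ 0.61  0.   -0.22]
0.24 [ 0.82  0.   -0.27]
0.2 [ 1.03  0.   -0.32]
0.16 [ 1.24  0.   -0.36]
0.12 [ 1.46  0.   -0.39]
0.08 [ 1.67  0.   -0.41]
0.04 [ 1.89  0.   -0.42]
0.0 [ 2.1   0.   -0.43]
-0.04 [ 2.32  0.   -0.42]
```

View pics/w17c.png

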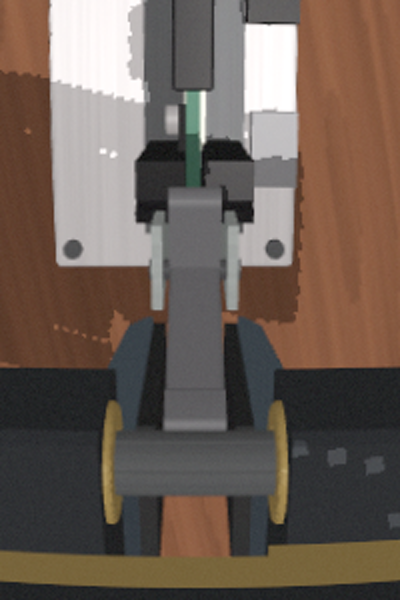

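Call:
apply_moves(
  series=[
    [[0.2,0,-0.08],[0,0,0],1],
    [[0.4,0,-0.15],[0,0,0],1],
    [[0.61,0,-0.22],[0,0,0],1],
    [[0.82,0,-0.27],[0,0,0],1],
    [[1.03,0,-0.32],[0,0,0],1],
    [[1.24,0,-0.36],[0,0,0],1],
    [[1.46,0,-0.39],[0,0,0],1],
    [[1.67,0,-0.41],[0,0,0],1],
    [[1.8,0,-0.42],[0,0,0],1],
    [[1.9,0,-0.42],[0,0,0],1],
    [[1.9,0,-0.42],[0,0,0],1],
  ],
  squeeze=18,
)

```text
time_s: 23.65
tool_pos: [0.573, -0.2281, 0.1463]
tcp_rot: [179.9, 0.1, 79.6]
force: [-2.7, -5.9, 2.6]
grip_width: 0.152
```

Call:
apply_moves(
  series=[
    [[0.1,0,0],[0,0,0],1],
    [[0.2,0,0],[0,0,0],1],
    [[0.2,0,0],[0,0,0],1],
  ],
)

```text
time_s: 23.95
tool_pos: [0.5732, -0.2266, 0.1465]
tcp_rot: [179.9, 0.2, 79.6]
force: [-2.3, -6.9, 0.1]
grip_width: 0.152
```

```bash
python3 - <<'E'
from lev import *
st();print(tcp(-1,0))
im,_=snap('wrist','w18.png')
cv2.imwrite('pics/w18c.png',cv2.resize(im[100:400,220:420],(400,600),interpolation=cv2.INTER_CUBIC))
st()
E
```

```text
t 23.95 p [ 0.5732 -0.2266  0.1465] rpy [1.7988e+02 1.6000e-01 7.9570e+01] F [-2.3 -6.9  0.1] M [-1.42  0.54 -0.02] w 0.152
[ 0.57297246 -0.22589482  0.144     ]
t 24.0 p [ 0.5731 -0.2266  0.1465] rpy [1.7988e+02 1.5000e-01 7.9570e+01] F [-2.4 -6.2 -0.9] M [-1.46  0.53 -0.01] w 0.149
```

View pics/w18c.png

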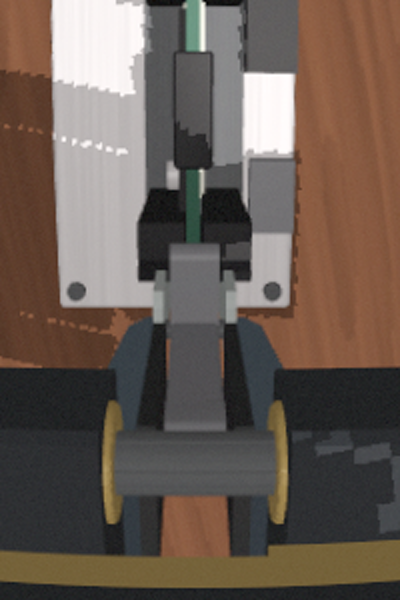

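Call:
apply_moves(
  series=[
    [[0.1,0,0],[0,0,0],1],
    [[0.15,0,0],[0,0,0],1],
    [[0.15,0,0],[0,0,0],1],
  ],
)

```text
time_s: 24.3
tool_pos: [0.5733, -0.2256, 0.1467]
tcp_rot: [179.9, 0.2, 79.6]
force: [-1.7, -7.8, -1.7]
grip_width: 0.153
```

Call:
apply_moves(
  series=[
    [[0.1,0,0],[0,0,0],1],
    [[0.15,0,0],[0,0,0],1],
    [[0.15,0,0],[0,0,0],1],
  ],
)

```text
time_s: 24.6
tool_pos: [0.5735, -0.2247, 0.1468]
tcp_rot: [179.9, 0.2, 79.6]
force: [-2.1, -7.1, -2.9]
grip_width: 0.152
```

Call:
apply_moves(
  series=[
    [[0.1,0,0.03],[0,0,0],1],
    [[0.2,0,0.03],[0,0,0],1],
    [[0.2,0,0.03],[0,0,0],1],
  ],
)

```text
time_s: 24.9
tool_pos: [0.5738, -0.2233, 0.1468]
tcp_rot: [179.9, 0.3, 79.6]
force: [-2.3, -8.0, 0.7]
grip_width: 0.152
```

```bash
python3 - <<'E'
from lev import *
st()
im,_=snap('wrist','w19.png')
cv2.imwrite('pics/w19c.png',cv2.resize(im[100:400,220:420],(400,600),interpolation=cv2.INTER_CUBIC))
st()
E
```

```text
t 24.9 p [ 0.5738 -0.2233  0.1468] rpy [179.88   0.3   79.58] F [-2.3 -8.   0.7] M [-1.56  0.52  0.01] w 0.152
t 24.95 p [ 0.5738 -0.2233  0.1468] rpy [179.88   0.3   79.58] F [-2.6 -7.8  0.5] M [-1.51  0.55  0.01] w 0.15
```

View pics/w19c.png

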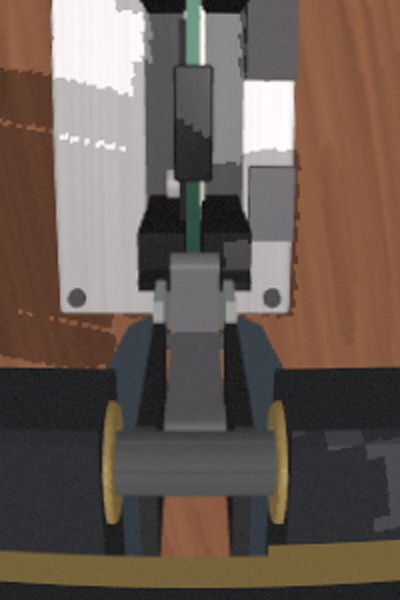

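Call:
apply_moves(
  series=[
    [[0.1,0,0.03],[0,-0.004,0],1],
    [[0.2,0,0.03],[0,-0.004,0],1],
    [[0.2,0,0.03],[0,-0.004,0],1],
  ],
)

```text
time_s: 25.25
tool_pos: [0.574, -0.2219, 0.1468]
tcp_rot: [179.9, 0.6, 79.6]
force: [-3.3, -7.0, 0.9]
grip_width: 0.152
```

Call:
apply_moves(
  series=[
    [[0.1,0,0.03],[0,0,0],1],
    [[0.2,0,0.03],[0,0,0],1],
    [[0.2,0,0.03],[0,0,0],1],
  ],
)

```text
time_s: 25.55
tool_pos: [0.5743, -0.2205, 0.1468]
tcp_rot: [179.9, 0.6, 79.6]
force: [-2.3, -7.8, 0.8]
grip_width: 0.147
```

Call:
apply_moves(
  series=[
    [[0,0,0],[0,0,0],0.6],
    [[0,0,0],[0,0,0],0.3],
    [[0,0,0],[0,0,0],0],
    [[0,0,0],[0,0,0],0],
    [[0,0,-2],[0,0.01,0],0],
    [[-3,0,-5],[0,0.01,0],0],
    [[-7,0,-7],[0,0.01,0],0],
    [[-9,0,-8],[0,0.01,0],0],
    [[-9,0,-8],[0,0.01,0],0],
    [[-9,0,-8],[0,0.01,0],0],
  ],
)

```text
time_s: 26.55
tool_pos: [0.5576, -0.3077, 0.227]
tcp_rot: [179.9, 0.0, 79.5]
force: [0.3, 0.9, -0.3]
grip_width: 0.5
```

```bash
python3 - <<'E'
from lev import *
st()
im,C=snap('wrist','w20.png')
a=cv2.resize(im[20:270,230:400],(408,600),interpolation=cv2.INTER_CUBIC)
im,_=snap('top','t20.png')
b=cv2.resize(im[205:275,335:447],(390,244),interpolation=cv2.INTER_CUBIC)
o=np.zeros((600,798,3),np.uint8);o[:,:408]=a;o[:244,408:]=b
im,_=snap('side','s20.png')
o[244:,408:]=cv2.resize(im[235:375,315:470],(390,356),interpolation=cv2.INTER_CUBIC)
cv2.imwrite('pics/o20.png',o)
for sd in (1,-1):
  for th in (0,.1,.2): print(sd,th,[((proj('wrist',pt(sd,th,.06,o_),C)-[230,20])*2.4).round(1) for o_ in(-.004,.004)])
E
```

```text
t 26.55 p [ 0.5576 -0.3077  0.227 ] rpy [1.7993e+02 3.0000e-02 7.9550e+01] F [ 0.3  0.9 -0.3] M [-0.12  0.07 -0.02] w 0.5
1 0 [array([[ 207.2, -212.8]]), array([[ 207.1, -190.2]])]
1 0.1 [array([[ 207.2, -227.9]]), array([[ 207.1, -207.4]])]
1 0.2 [array([[ 207.2, -241.3]]), array([[ 207.2, -223.1]])]
-1 0 [array([[206.9, 267.9]]), array([[206.9, 237.1]])]
-1 0.1 [array([[206.9, 290.9]]), array([[206.9, 260.2]])]
-1 0.2 [array([[206.9, 313.4]]), array([[206.9, 283.3]])]
```

View pics/o20.png

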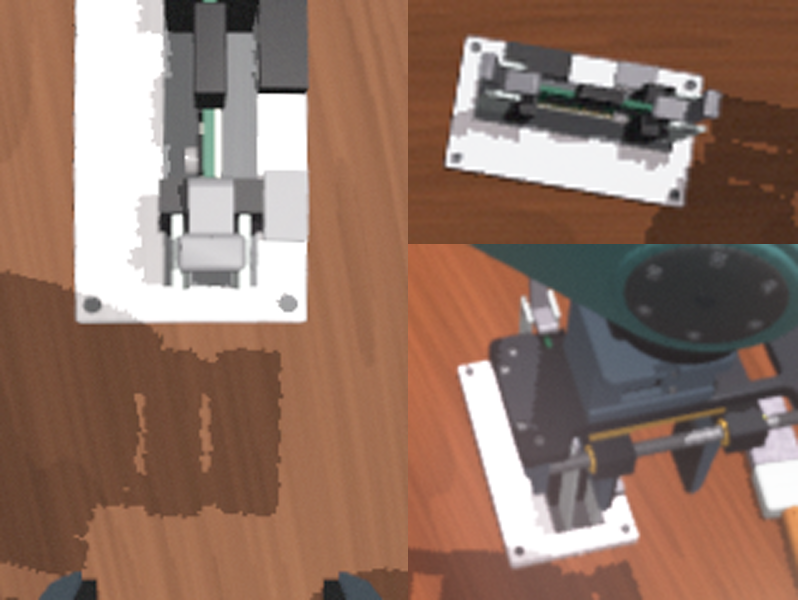

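```bash
python3 - <<'E'
from lev import *
p=tcp(1,.2); print(p); go([*p[:2],.23],[180,0,79.5])
E
```

```text
[ 0.59898259 -0.08555668  0.1429236 ]
shift cm [22.507  0.075 -0.345] turn [0.0004 0.0004 0.0025] deg 0.1
```

Call:
apply_moves(
  series=[
    [[3,0,0],[0,0,0],0],
    [[7,0,0],[0,0,0],0],
    [[11,0,0],[0,0,0],0],
    [[15,0.05,0],[0,0,0],0],
    [[19,0.05,0],[0,0,0.002],0],
    [[22.5,0.08,0],[0,0,0.002],0],
    [[22.5,0.08,2],[0,0,0.002],0],
    [[22.5,0.08,4],[0,0,0.002],0],
    [[22.5,0.08,4],[0,0,0.002],0],
    [[22.5,0.08,4],[0,0,0.002],0],
  ],
)

```text
time_s: 27.7
tool_pos: [0.5988, -0.0851, 0.1864]
tcp_rot: [-180.0, 0.0, 79.6]
force: [-0.3, -0.2, 0.6]
grip_width: 0.5
```

```bash
python3 - <<'E'
from lev import *
st();p=tcp(1,.2); go(p,[180,0,79.5])
im,_=snap('side','s21.png')
a=cv2.resize(im[205:365,315:415],(375,600),interpolation=cv2.INTER_CUBIC)
im,_=snap('wrist','w21.png')
b=cv2.resize(im[200:400,250:380],(390,600),interpolation=cv2.INTER_CUBIC)
cv2.imwrite('pics/sw21.png',np.hstack([a,b]))
E
```

```text
t 27.7 p [ 0.5988 -0.0851  0.1864] rpy [-1.7996e+02  2.0000e-02  7.9560e+01] F [-0.3 -0.2  0.6] M [-0.07  0.05  0.04] w 0.5
shift cm [-0.035  0.033  4.347] turn [-0.0008  0.0003  0.001 ] deg 0.1
```

View pics/sw21.png

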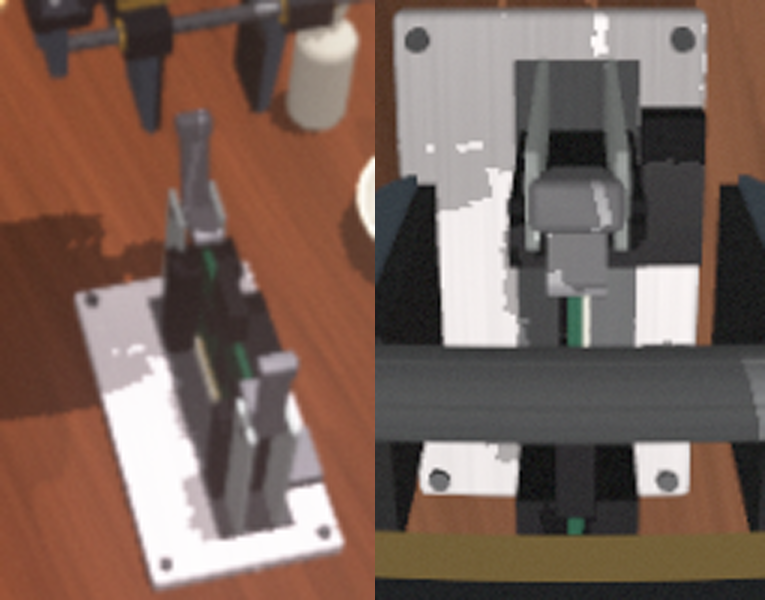

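Call:
apply_moves(
  series=[
    [[0,0.02,1.2],[0,0,0.001],0],
    [[0,0.02,2.6],[0,0,0.001],0],
    [[0,0.02,3.7],[0,0,0.001],0],
    [[0,0.02,4.2],[0,0,0.001],0],
    [[0,0.02,4.2],[0,0,0.001],0],
    [[0,0.02,4.2],[0,0,0.001],0.3],
    [[0,0.02,4.2],[0,0,0.001],0.6],
    [[0,0.02,4.2],[0,0,0.001],0.8],
    [[0,0.02,4.2],[0,0,0.001],1],
    [[0,0.02,4.2],[0,0,0.001],1],
    [[0,0.02,4.2],[0,0,0.001],1],
  ],
  squeeze=18,
)

```text
time_s: 28.9
tool_pos: [0.5993, -0.0856, 0.1457]
tcp_rot: [180.0, 0.0, 79.5]
force: [-4.1, 1.5, 5.0]
grip_width: 0.147
```

Call:
apply_moves(
  series=[
    [[-0.11,0,-0.03],[0,0,0],1],
    [[-0.22,0,-0.05],[0,0,0],1],
    [[-0.33,0,-0.07],[0,0,0],1],
    [[-0.44,0,-0.08],[0,0,0],1],
    [[-0.55,0,-0.09],[0,0,0],1],
    [[-0.66,0,-0.1],[0,0,0],1],
    [[-0.77,0,-0.1],[0,0,0],1],
    [[-0.88,0,-0.11],[0,0,0],1],
    [[-0.98,0,-0.11],[0,0,0],1],
    [[-1.08,0,-0.11],[0,0,0],1],
    [[-1.08,0,-0.11],[0,0,0],1],
  ],
)

```text
time_s: 30.0
tool_pos: [0.5974, -0.0957, 0.147]
tcp_rot: [180.0, -0.0, 79.5]
force: [-1.1, 5.5, 3.4]
grip_width: 0.146
```

Call:
apply_moves(
  series=[
    [[-0.1,0,0],[0,0,0],1],
    [[-0.2,0,0],[0,0,0],1],
    [[-0.3,0,0],[0,0,0],1],
    [[-0.3,0,0],[0,0,0],1],
  ],
)

```text
time_s: 30.4
tool_pos: [0.5968, -0.0982, 0.1472]
tcp_rot: [180.0, -0.1, 79.4]
force: [-1.5, 5.0, 1.7]
grip_width: 0.147
```

```bash
python3 - <<'E'
from lev import *
st(); print(tcp(1,0))
E
```

```text
t 30.4 p [ 0.5968 -0.0982  0.1472] rpy [ 1.7999e+02 -9.0000e-02  7.9440e+01] F [-1.5  5.   1.7] M [ 1.17  0.21 -0.01] w 0.147
[ 0.59702754 -0.09610518  0.144     ]
```

Call:
apply_moves(
  series=[
    [[-0.1,0,0],[0,0,0],1],
    [[-0.2,0,0],[0,0,0],1],
    [[-0.3,0,0],[0,0,0],1],
    [[-0.35,0,0],[0,0,0],1],
    [[-0.35,0,0],[0,0,0],1],
  ],
)

```text
time_s: 30.9
tool_pos: [0.5963, -0.101, 0.1473]
tcp_rot: [180.0, -0.2, 79.4]
force: [0.6, 7.4, 0.2]
grip_width: 0.153
```

Call:
apply_moves(
  series=[
    [[0,0,0],[0,0,0],0.6],
    [[0,0,0],[0,0,0],0.3],
    [[0,0,0],[0,0,0],0],
    [[0,0,0],[0,0,0],0],
    [[0,0,-2],[0,0,0],0],
    [[0,0,-5],[0,0,0],0],
    [[-3,0,-8],[0,0,0],0],
    [[-7,0,-9],[0,0,0],0],
    [[-11,0,-9],[0,0,0],0],
    [[-13,0,-9],[0,0,0],0],
    [[-13,0,-9],[0,0,0],0],
    [[-13,0,-9],[0,0,0],0],
  ],
)

```text
time_s: 32.1
tool_pos: [0.5722, -0.229, 0.2368]
tcp_rot: [-180.0, -0.2, 79.4]
force: [-1.1, 0.2, 0.1]
grip_width: 0.504
```

```bash
python3 - <<'E'
from lev import *
st()
im,C=snap('wrist','w22.png')
a=cv2.resize(im[20:270,230:400],(408,600),interpolation=cv2.INTER_CUBIC)
im,_=snap('top','t22.png')
b=cv2.resize(im[205:275,335:447],(390,244),interpolation=cv2.INTER_CUBIC)
o=np.zeros((600,798,3),np.uint8);o[:,:408]=a;o[:244,408:]=b
im,_=snap('side','s22.png')
o[244:,408:]=cv2.resize(im[235:375,315:470],(390,356),interpolation=cv2.INTER_CUBIC)
cv2.imwrite('pics/o22.png',o)
for sd in (1,-1):
  for th in (0,.1,.2): print(sd,th,[((proj('wrist',pt(sd,th,.06,o_),C)-[230,20])*2.4).round(1) for o_ in(-.004,.004)])
E
```

```text
t 32.1 p [ 0.5722 -0.229   0.2368] rpy [-1.800e+02 -1.600e-01  7.937e+01] F [-1.1  0.2  0.1] M [-0.05  0.07  0.01] w 0.504
1 0 [array([[205.7,  53.2]]), array([[205.8,  81. ]])]
1 0.1 [array([[205.7,  33.5]]), array([[205.8,  60. ]])]
1 0.2 [array([[205.6,  15.1]]), array([[205.7,  39.9]])]
-1 0 [array([[207.3, 556.9]]), array([[207.2, 529.7]])]
-1 0.1 [array([[207.4, 576.1]]), array([[207.3, 550.3]])]
-1 0.2 [array([[207.5, 594. ]]), array([[207.4, 569.9]])]
```

View pics/o22.png

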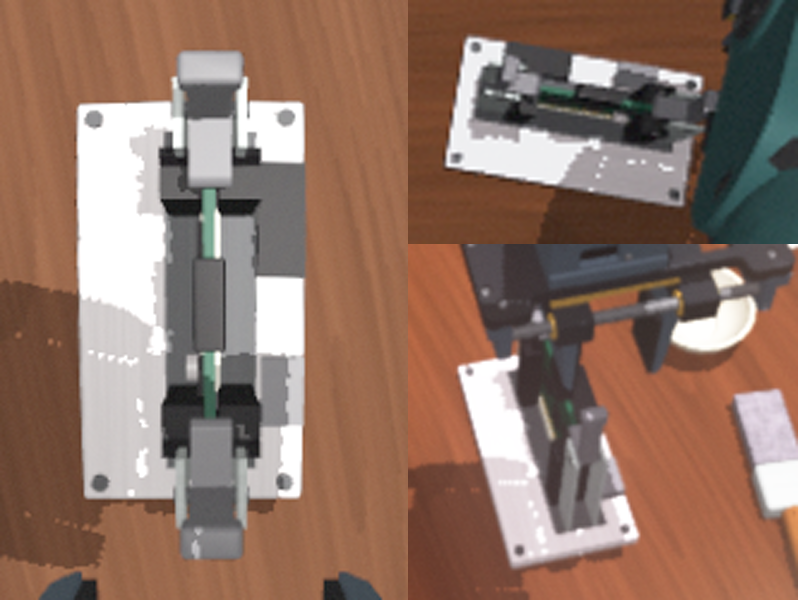

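Call:
apply_moves(
  series=[
    [[0,0,-2],[0,0,0],0],
    [[0,0,-5],[0,0,0],0],
    [[-3,0,-8],[0,0,0],0],
    [[-6,0,-10],[0,0,0],0],
    [[-6,0,-10],[0,0,0],0],
    [[-6,0,-10],[0,0,0],0],
  ],
)

```text
time_s: 32.85
tool_pos: [0.5616, -0.2869, 0.3365]
tcp_rot: [180.0, -0.2, 79.5]
force: [0.5, -0.4, -0.3]
grip_width: 0.502
```

```bash
python3 - <<'E'
from lev import *
st()
im,C=snap('wrist','w23.png'); im,_=snap('side','s23.png'); im,_=snap('top','t23.png')
im=cv2.imread('pics/w23.png')
P=lambda y,z,x=0:np.r_[C0+u*y+x*np.array([u[1],-u[0]]),z]
c=proj('wrist',P(0,.128),C)[0].astype(int); x0,y0=c[0]-60,c[1]-75
cv2.imwrite('pics/w23c.png',cv2.resize(im[max(y0,0):y0+150,x0:x0+120],(480,600),interpolation=cv2.INTER_CUBIC))
for z in (.128,.136): print(z,[((proj('wrist',P(y,z),C)-[x0,max(y0,0)])*4).round(0) for y in(-.015,.015)])
for th in (0,.05): print(th,[((proj('wrist',pt(s,th,.06,o),C)-[x0,max(y0,0)])*4).round(0) for s in (1,-1) for o in (-.004,.004)])
E
```

```text
t 32.85 p [ 0.5616 -0.2869  0.3365] rpy [ 1.7999e+02 -1.7000e-01  7.9470e+01] F [ 0.5 -0.4 -0.3] M [-0.06  0.1   0.02] w 0.502
0.128 [array([[241., 361.]]), array([[241., 246.]])]
0.136 [array([[241., 358.]]), array([[241., 241.]])]
0 [array([[240.,  -5.]]), array([[240.,  26.]]), array([[241., 583.]]), array([[241., 548.]])]
0.05 [array([[240., -16.]]), array([[240.,  14.]]), array([[241., 596.]]), array([[241., 561.]])]
```

View pics/w23c.png

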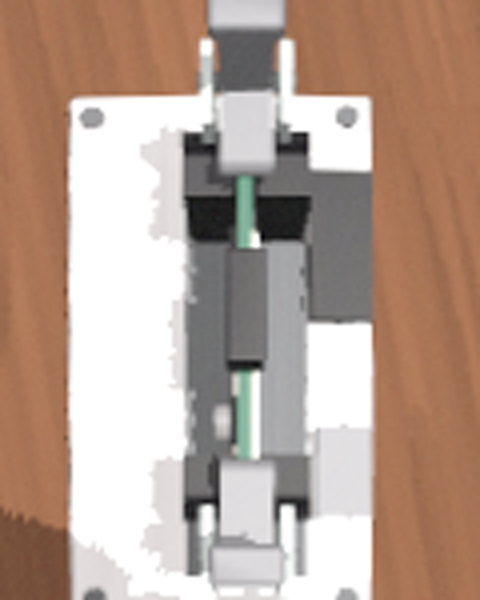

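View pics/t23.png

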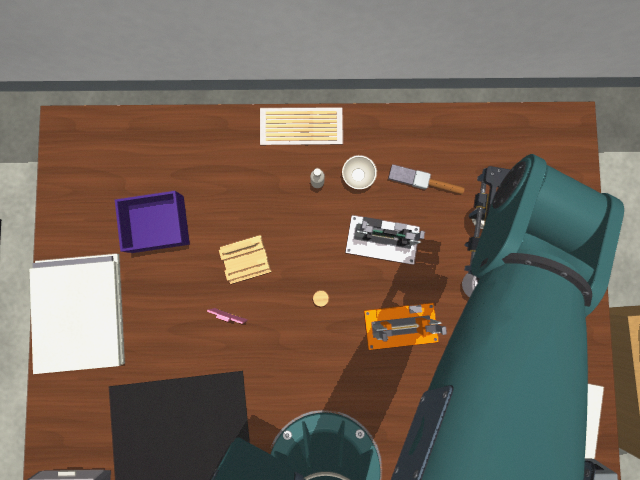

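View pics/s23.png

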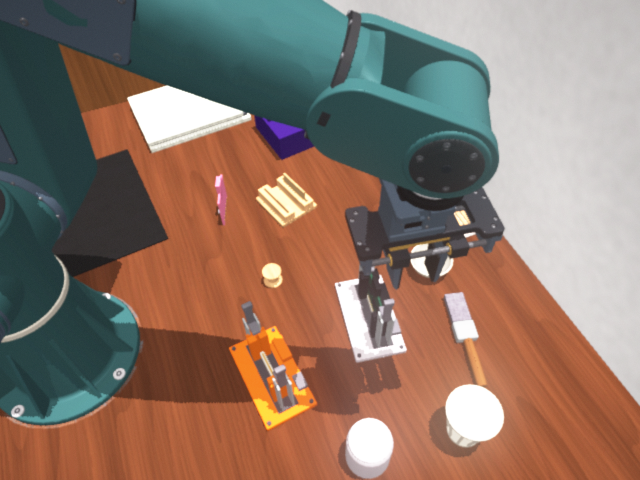

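```bash
python3 - <<'E'
from cell import bot
print(bot.finish_job())
E
```

```text
the job is handed in; nothing more can be done
None
```

The board is in the cradle, pressed home, with both levers upright, and the job was handed in at about 33 s.

- **Board:** I lifted it out of the stand by its grip block and lined it up by eye with the offset guide mouths. I then slid it down onto the contact strip and let go while both levers were still folded outward. I felt no snag on the way down, and the strip took about 2.4 N at the end.
- **Levers:** I swung each lever along its arc by pinching the end of its handle. The left went to about 0.2 rad first, then the right went fully up, then the left was finished.

**Last checks:**
- The wrist picture shows both handle ends where upright levers should be, to about 0.01 to 0.02 rad.
- The grip block's length in that picture fits the pressed-home height.
- The bystanders look unmoved in the top and side pictures. The arm partly hid the tin and the lantern frame in the top one.
- The gripper was clear of everything.

**Checks that disagreed:**
- The wrist camera read about 0.8 to 1 mm to the side of the measured arm pose, so I aligned the board against the slot in the same picture.
- At the lever stops the force showed no clear jump; it held at about 8 N on the right and 5 to 7 N on the left. The handle was probably slipping in the grip, so I judged both levers closed from the pictures.

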